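# Sort handed brackets onto the parts hoist and latch it up

## Robot

A 6-joint arm with a two-finger parallel gripper is mounted at the origin on a cart in front of the work surface, level with it; the furniture and walls round the work are solid. World frame = base frame: x ahead of the robot, y to its left, z up, the work surface at z = 0. Lengths are in m, angles in degrees, forces in N, time in s.
With the tool pointing down it reaches from about 0.35 to 0.875 m from the base axis. Payload 4.2 kg.
Tool frame: the origin (TCP) lies midway between the tips of the shut fingers; the grasp point (between the pads) lies 19 mm behind it; z points along the fingers, y is the line along which they close (so a half turn about z gives the same grasp; the last joint's range is limited). The gripper opens to 87 mm and grips with 3 to 60 N. Pads are 19 mm wide; open, the fingers measure 117 mm over their backs; the gripper's body (75 mm by 190 mm) begins 51 mm behind the grasp point.
Start: joints at [83.572, 22.042, 0.453, 0, -68.411, -14.817], TCP at [0.226, 0.583, 0.223] pointing down, gripper open.
Joint ranges: [-179.83, 179.83], [-69.29, 118.12], [-61.27, 80.66], [-181.25, 117.63], [-171.15, -9.14], [-177.46, 177.46]. Speed limits (degrees/s): [159.86, 159.86, 180, 180, 180, 180].

## Interface

Orientations are given as a 3x3 rotation matrix whose columns are the frame's x, y, z axes.
In Python, from station import * gives the robot as it stands. The module is installed in compiled form; this text tells all that it offers.
- The arm moves only by the tool servo_tool, never from a script. Its argument "deltas" is a list of rows, each an object of numbers: "tx", "ty", "tz": the shift along the tool's x, y, z in mm; "ax", "ay", "az": the turn, a rotation vector about the tool's x, y, z in rad; "claw": the finger opening in mm, from 0 to 87. In form: [{"tx": .., "ty": .., "tz": .., "ax": .., "ay": .., "az": .., "claw": ..}, ...]. A call has 1 to 12 rows; each row is the pose to reach, as a shift and turn from the pose commanded when the call began, along the tool's axes at that moment; what a row does not reach only later rows make up. A row lasts 1/12 s, in which the tool goes at most 41.7 mm and 7.16 degrees, less where a joint would pass 70% of its speed; a pose out of reach is approached as far as the arm can. A call with a gripper value outside its range is refused whole. The fingers move at their own pace and stop on an object; the grip force is fixed at half the most. Time passes only in rows, so rows that repeat a pose let the fingers close. It gives the time, the measured TCP pose, the force, the opening and the grip force at its end, in the units of the state.
- sense(): the state, without advancing time (a new reading comes with each control period).
- capture(name): name is "scene" or "top" or "wrist"; returns the picture (400x640x3 uint8, blue, green, red); there is no depth.
- calibration(name): a dict with "fx", "fy", "cx", "cy" (pixels), "dist" ([k1, k2, p1, p2, k3] as OpenCV has them; the pictures are not rectified), "cam_to_world" (4x4, takes a point from camera to world coordinates); the wrist camera has in their place "hand_eye" (4x4, takes a point from camera to tool coordinates, whose origin is the TCP and whose axes are the flange's). Camera axes: x right, y down, z forward; pixel columns grow to the right and rows downward; lengths in m; the calibration is good to about 2 mm. A picture is of the moment at which its call begins: read the wrist's pose just before it. calibration takes no time and is no camera call.
- finish_job(): hands the job in; it is judged then, once.
Trained networks look in the newest picture that a camera, given by its name, has taken for a name from the list of things; names that differ only in an ending like _2 or _b are one class to them, and where a whole thing is asked for, a point or a joint stands for the part that bears it (a point fixed in the world has none). Each returns a list of dicts, best first, with "confidence" (0 to 1); they miss things now and then, are a little off and sometimes report something else, mostly with a low value. They report only what shows in the picture. A call takes as long as a camera call. They do not tell look-alikes from the thing itself.
- recognise(label, camera): "xyz" ([x, y, z] in m, in the coordinates of the camera as it stood for that picture, good to about 4 mm: the middle of the surface that is visible of it).
- trace(label, camera): "mask" (400x640 bool, what is visible of it).
The state is a dict: "time_s": time; "joints": joint angles; "joint_velocities": joint speeds; "effort": joint torques, N m; "tcp_pos": TCP position; "ee_rot": TCP orientation; "wrist_force": force on the tool from outside, world axes, zero at the start; "moment": the same for the moment, N m; "gripper_width": opening from 0.0 (shut) to 1.0 (fully open); "gripper_force": force on a finger pad.
Only numpy, scipy, OpenCV 4.12 (cv2) and the standard library are available. Lean on these libraries where they do the work, as an engineer would, in place of code of your own. Each camera call takes 0.05 s, during which the arm holds its last target. There are 200 camera calls.

## Task

Sort the loose shelf brackets into the hoist's trays while its carriage is down: every left-hand bracket into the left tray and every right-hand bracket into the right tray (blue nose pointing away from you, web up: the lug is on the bracket's hand). Then lift the carriage by its orange handle until its yellow pawl has passed the red rung and swung back out, lower it so that the pawl rests on the red rung, and let go. Leave the other things on the counter where they are.

Things in the scene. Friction and masses are not known exactly. Their poses are not given: they have to be found in the camera images.
- left_bracket_1: Left-hand bracket, 0.09 kg. Dark base plate 84 (own x) x 28 x 10 mm, blue nose cap at +x; upright yellow web along it: x -32 to 24, 12 thick in y, top 46 high. Lug 26 x 16 x 10 mm at x 2 to 28, y +14 to +30: seen from above, nose pointing away from you, the lug is on the left. Origin: middle of the underside, z up. Starts web up, any yaw; may be absent. Grip the web from above.
- right_bracket_1: Right-hand bracket, 0.09 kg. Dark base plate 84 (own x) x 28 x 10 mm, blue nose cap at +x; upright yellow web along it: x -32 to 24, 12 thick in y, top 46 high. Lug 26 x 16 x 10 mm at x 2 to 28, y -14 to -30: seen from above, nose pointing away from you, the lug is on the right. Origin: middle of the underside, z up. Starts web up, any yaw; may be absent. Grip the web from above.
- left_bracket_2: Left-hand bracket, 0.09 kg. Dark base plate 84 (own x) x 28 x 10 mm, blue nose cap at +x; upright yellow web along it: x -32 to 24, 12 thick in y, top 46 high. Lug 26 x 16 x 10 mm at x 2 to 28, y +14 to +30: seen from above, nose pointing away from you, the lug is on the left. Origin: middle of the underside, z up. Starts web up, any yaw; may be absent. Grip the web from above.
- right_bracket_2: Right-hand bracket, 0.09 kg. Dark base plate 84 (own x) x 28 x 10 mm, blue nose cap at +x; upright yellow web along it: x -32 to 24, 12 thick in y, top 46 high. Lug 26 x 16 x 10 mm at x 2 to 28, y -14 to -30: seen from above, nose pointing away from you, the lug is on the right. Origin: middle of the underside, z up. Starts web up, any yaw; may be absent. Grip the web from above.
- left_bracket_3: Left-hand bracket, 0.09 kg. Dark base plate 84 (own x) x 28 x 10 mm, blue nose cap at +x; upright yellow web along it: x -32 to 24, 12 thick in y, top 46 high. Lug 26 x 16 x 10 mm at x 2 to 28, y +14 to +30: seen from above, nose pointing away from you, the lug is on the left. Origin: middle of the underside, z up. Starts web up, any yaw; may be absent. Grip the web from above.
- right_bracket_3: Right-hand bracket, 0.09 kg. Dark base plate 84 (own x) x 28 x 10 mm, blue nose cap at +x; upright yellow web along it: x -32 to 24, 12 thick in y, top 46 high. Lug 26 x 16 x 10 mm at x 2 to 28, y -14 to -30: seen from above, nose pointing away from you, the lug is on the right. Origin: middle of the underside, z up. Starts web up, any yaw; may be absent. Grip the web from above.
- hoist: The parts hoist, fixed on the counter (place and yaw vary): grey feet and, 115 mm behind its origin, a 0.32 m mast of two aluminium uprights with four 10 mm rungs 50 mm apart. Origin: on the counter under the middle between the two trays; +x points from the trays to the mast, +y to the left tray.
- carriage (a joint): Height of the carriage with both trays and the handle, m: 0 = down, upper stop 0.130. About 7 N to lift plus its load; let go unlocked, it sinks. Going up, the pawl passes a grey rung, on which it can rest at 0.05, then the RED one, on which it rests at 0.10; to swing out over a rung it must be raised about 0.022 higher than that, then lowered.
- pawl_arm (a joint): Angle of the yellow gravity pawl on the back of the carriage, rad: 0 = nose straight out towards the mast (its stop; a rung under it then holds the carriage), grows up to 1.35 as a rung pushes the nose down while the carriage rises; the heavy tail swings it back to 0 once the rung is passed.
- red_rung (a point): Middle of the red rung, the third from below, between the mast's uprights.
- handle (a point): Middle of the orange handle bar of the carriage, between the trays: 56 mm along the hoist's y, 14 x 14 mm thick, on two posts (48 mm apart, 8 mm thick in y); 29 mm of free space under it; its middle is 52 mm above the tray floors, and the inner tray walls stand 48 mm to either side of it. Grip it from above, closing along the hoist's x.
- left_tray (a point): Middle of the inner floor of the left tray (white, at +y of the hoist, the robot's left): inside 110 mm along the hoist's x by 164 mm along its y, walls 4 mm thick, 32 mm high above the floor. Axes as the hoist.
- right_tray (a point): The same for the right tray (at -y, the robot's right).
- tape_roll: Bystander: roll of white tape, 60 mm across, 18 mm high, origin under its centre.
- petri_1: Bystander: petri dish, 60 mm across, 15 mm high, origin under its centre.
- timer: Bystander: small lab timer 66 x 62 x 18 mm.
Not all that is in view belongs to the job. What is shaped like the left_bracket_3 but purple is not meant.

How it is judged (in metres and radians):
On the way, in this order (a step that is already met when the one before it is completed fails the run):
1. all brackets present lie in the tray of their hand, with the carriage still down (x of left_bracket_1 in the frame of left_tray between -0.058 and 0.058 m and y of left_bracket_1 in the frame of left_tray between -0.083 and 0.083 m and z of left_bracket_1 in the frame of left_tray between -0.01 and 0.07 m and x of left_bracket_2 in the frame of left_tray between -0.058 and 0.058 m and y of left_bracket_2 in the frame of left_tray between -0.083 and 0.083 m and z of left_bracket_2 in the frame of left_tray between -0.01 and 0.07 m and x of left_bracket_3 in the frame of left_tray between -0.058 and 0.058 m and y of left_bracket_3 in the frame of left_tray between -0.083 and 0.083 m and z of left_bracket_3 in the frame of left_tray between -0.01 and 0.07 m and x of right_bracket_1 in the frame of right_tray between -0.058 and 0.058 m and y of right_bracket_1 in the frame of right_tray between -0.083 and 0.083 m and z of right_bracket_1 in the frame of right_tray between -0.01 and 0.07 m and x of right_bracket_2 in the frame of right_tray between -0.058 and 0.058 m and y of right_bracket_2 in the frame of right_tray between -0.083 and 0.083 m and z of right_bracket_2 in the frame of right_tray between -0.01 and 0.07 m and x of right_bracket_3 in the frame of right_tray between -0.058 and 0.058 m and y of right_bracket_3 in the frame of right_tray between -0.083 and 0.083 m and z of right_bracket_3 in the frame of right_tray between -0.01 and 0.07 m and value of joint carriage below 0.02 m and linear speed of each of left_bracket_1, right_bracket_1, left_bracket_2, right_bracket_2, left_bracket_3, right_bracket_3 below 0.03 m/s), for 0.2 s.
2. the carriage is raised past the red rung and the pawl has swung back out (value of joint carriage above 0.108 m and value of joint pawl_arm below 0.25 rad), for 0.05 s.
3. the carriage is lowered and hangs by its pawl on the red rung (value of joint carriage between 0.094 and 0.104 m and value of joint pawl_arm below 0.25 rad and velocity of joint carriage between -0.02 and 0.02 m/s), for 0.2 s.
At the end, for the whole second after the job is handed in: Every bracket present lies at rest inside the tray of its hand (origin within the tray's inner walls, less than 70 mm above its floor), and the released carriage rests with its pawl out on the red rung (carriage 0.094 to 0.104 m, pawl under 0.25 rad, nothing moving) (x of left_bracket_1 in the frame of left_tray between -0.058 and 0.058 m and y of left_bracket_1 in the frame of left_tray between -0.083 and 0.083 m and z of left_bracket_1 in the frame of left_tray between -0.01 and 0.07 m and x of left_bracket_2 in the frame of left_tray between -0.058 and 0.058 m and y of left_bracket_2 in the frame of left_tray between -0.083 and 0.083 m and z of left_bracket_2 in the frame of left_tray between -0.01 and 0.07 m and x of left_bracket_3 in the frame of left_tray between -0.058 and 0.058 m and y of left_bracket_3 in the frame of left_tray between -0.083 and 0.083 m and z of left_bracket_3 in the frame of left_tray between -0.01 and 0.07 m and x of right_bracket_1 in the frame of right_tray between -0.058 and 0.058 m and y of right_bracket_1 in the frame of right_tray between -0.083 and 0.083 m and z of right_bracket_1 in the frame of right_tray between -0.01 and 0.07 m and x of right_bracket_2 in the frame of right_tray between -0.058 and 0.058 m and y of right_bracket_2 in the frame of right_tray between -0.083 and 0.083 m and z of right_bracket_2 in the frame of right_tray between -0.01 and 0.07 m and x of right_bracket_3 in the frame of right_tray between -0.058 and 0.058 m and y of right_bracket_3 in the frame of right_tray between -0.083 and 0.083 m and z of right_bracket_3 in the frame of right_tray between -0.01 and 0.07 m and value of joint carriage between 0.094 and 0.104 m and value of joint pawl_arm below 0.25 rad and linear speed of each of left_bracket_1, right_bracket_1, left_bracket_2, right_bracket_2, left_bracket_3, right_bracket_3 below 0.03 m/s and velocity of joint carriage between -0.01 and 0.01 m/s); the robot touches nothing.
It fails at once if a bystander (tape roll, petri dish, timer) is shifted by more than 60 mm (distance of any of tape_roll, petri_1, timer from where it was at the start of the episode above 0.06 m).
Of left_bracket_1, right_bracket_1, left_bracket_2, right_bracket_2, left_bracket_3, right_bracket_3 only 4 to 6 are there at a start; the rules pass over those that are not, and their reading is None.
At some moment in a run one of left_bracket_1, right_bracket_1, left_bracket_2, right_bracket_2, left_bracket_3, right_bracket_3 may be knocked a few centimetres aside while the robot is not near it.
Once in a run the grip may slacken for a moment while it holds something.
It also fails if it takes over 210 s, if anything falls off the work surface, if the arm or the gripper's body presses on something with over 40 N, if the wrist force passes 120 N, or if a joint passes its speed limit or range.

## Working session

There is one attempt and no reset: what is moved stays moved. The work goes in short steps, Python scripts to look and compute and a tool call to move; the robot and the scene stay as the last step left them, time stands still between calls to the robot, and variables do not carry over. Pictures are saved under pics/ and viewed, at most 14 in all, crops included, and the job is handed in when it is done.

Besides the shell and the picture viewer there is one more tool, called after "Call:" by a JSON object that holds its "method" and its "body", one argument or row to a line. servo_tool: Moves the arm, as the interface text tells. Its arguments: {"type":"object","properties":{"deltas":{"type":"array","items":{"type":"object","properties":{"tx":{"type":"number"},"ty":{"type":"number"},"tz":{"type":"number"},"ax":{"type":"number"},"ay":{"type":"number"},"az":{"type":"number"},"claw":{"type":"number"}}}}},"required":["deltas"]}

```bash
mkdir -p pics; python3 - <<'E'
from station import *
import cv2,numpy as np
s=sense(); print(s['time_s'],s['tcp_pos'],np.round(s['ee_rot'],3).tolist(),s['gripper_width'])
for n in ['scene','top']:
    cv2.imwrite(f'pics/{n}0.png',capture(n))
    c=calibration(n); print(n,c['fx'],c['fy'],c['cx'],c['cy'],c['dist'],np.round(c['cam_to_world'],4).tolist())
print(calibration('wrist'))
for l in ['left_bracket_1','right_bracket_1','handle','left_tray','right_tray','tape_roll','petri_1','timer']:
    c=calibration('top');T=np.array(c['cam_to_world'])
    for d in recognise(l,'top'):
        p=T[:3,:3]@np.array(d['xyz'])+T[:3,3]; print(l,round(d['confidence'],2),np.round(p,3))
E
```

```text
0.0 [0.22621961 0.58197793 0.22145024] [[0.932, -0.363, -0.001], [-0.363, -0.932, -0.002], [0.0, 0.002, -1.0]] 0.9975119007102803
scene 518.7593273615126 518.7593273615126 324.5292684378526 204.37489906392057 [-0.01704449  0.          0.          0.          0.        ] [[-0.506, -0.4816, 0.7155, -0.7697], [-0.8624, 0.2729, -0.4263, 0.8748], [0.01, -0.8328, -0.5534, 1.1387], [0.0, 0.0, 0.0, 1.0]]
top 441.457435722795 441.457435722795 312.58595794379863 200.82944674082512 [0.03274224 0.         0.         0.         0.        ] [[0.0295, -0.9802, 0.1957, 0.332], [-0.9996, -0.0285, 0.0082, 0.0465], [-0.0025, -0.1958, -0.9806, 1.3249], [0.0, 0.0, 0.0, 1.0]]
{'fx': 358.67425676584776, 'fy': 358.67425676584776, 'cx': 315.7227584696705, 'cy': 209.86431867035083, 'dist': array([-0.0657197,  0.       ,  0.       ,  0.       ,  0.       ]), 'hand_eye': array([[-5.41142824e-04, -9.70606797e-01, -2.40670216e-01,
         6.62961471e-02],
       [ 9.99999853e-01, -5.35007498e-04, -9.08331372e-05,
         7.38922098e-04],
       [-4.05971097e-05, -2.40670230e-01,  9.70606944e-01,
        -1.62146307e-01],
       [ 0.00000000e+00,  0.00000000e+00,  0.00000000e+00,
         1.00000000e+00]])}
left_bracket_1 0.87 [0.487 0.35  0.011]
left_bracket_1 0.83 [0.405 0.126 0.009]
left_bracket_1 0.78 [ 0.394 -0.121  0.008]
left_bracket_1 0.66 [0.566 0.467 0.012]
right_bracket_1 0.76 [0.407 0.265 0.012]
right_bracket_1 0.34 [ 0.581 -0.03   0.026]
handle 0.59 [ 0.585 -0.036  0.029]
left_tray 0.74 [0.485 0.35  0.015]
left_tray 0.69 [ 0.585 -0.033  0.03 ]
left_tray 0.62 [ 0.393 -0.121  0.009]
right_tray 0.94 [ 0.585 -0.035  0.03 ]
tape_roll 0.6 [ 0.427 -0.005  0.02 ]
petri_1 0.78 [0.637 0.347 0.016]
petri_1 0.34 [ 0.616 -0.346  0.013]
timer 0.75 [ 0.613 -0.348  0.016]
```

View pics/top0.png

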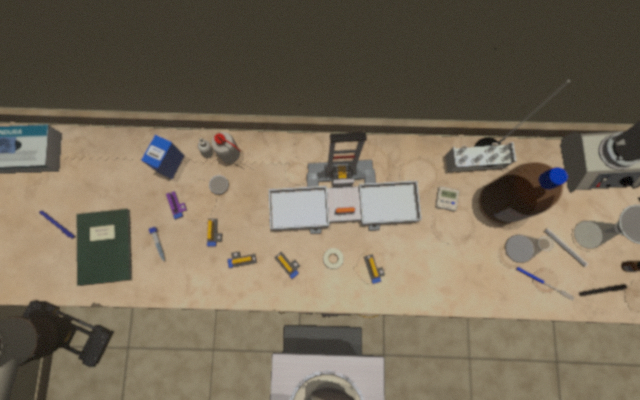

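View pics/scene0.png

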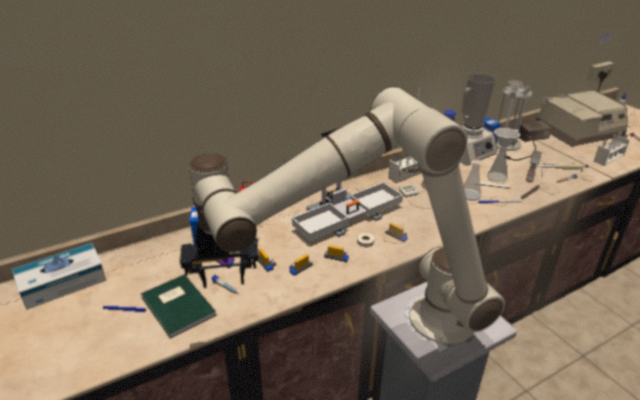

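The top view shows the hoist with its trays at (300,208) and (390,205), the handle at (344,210), and the mast to the rear. Bracket candidates are yellow at (212,232), (242,260), (287,264) and (373,268). The purple look-alike at (176,205) is excluded. Next, one close crop plus the geometry from colour.

```bash
cat > h.py <<'E'
from station import *
import cv2,numpy as np
def cal(n,s=None):
    c=calibration(n);K=np.array([[c['fx'],0,c['cx']],[0,c['fy'],c['cy']],[0,0,1.]]);d=np.array(c['dist'])
    if n=='wrist':
        W=np.eye(4);W[:3,:3]=s['ee_rot'];W[:3,3]=s['tcp_pos'];T=W@c['hand_eye']
    else: T=np.array(c['cam_to_world'])
    return K,d,T
def toplane(px,z,C):
    K,d,T=C;u=cv2.undistortPoints(np.float64(px).reshape(-1,1,2),K,d).reshape(-1,2)
    r=np.c_[u,np.ones(len(u))]@T[:3,:3].T
    return T[:3,3]+r*((z-T[2,3])/r[:,2])[:,None]
def proj(P,C):
    K,d,T=C;I=np.linalg.inv(T);return cv2.projectPoints(np.float64(P).reshape(-1,1,3),cv2.Rodrigues(I[:3,:3])[0],I[:3,3],K,d)[0].reshape(-1,2)
def blobs(im,lo,hi,amin):
    m=cv2.inRange(cv2.cvtColor(im,cv2.COLOR_BGR2HSV),lo,hi)
    n,l,st,c=cv2.connectedComponentsWithStats(m)
    return [(c[i],st[i,4],np.argwhere(l==i)[:,::-1]) for i in range(1,n) if st[i,4]>=amin]
def brackets(im,C,amin=15,zt=0.046):
    """yellow webs paired with nearest blue cap -> origin guess, heading (deg)"""
    Y=blobs(im,(18,110,90),(35,255,255),amin);B=blobs(im,(105,110,50),(128,255,255),max(4,amin//4));out=[]
    for c,a,p in Y:
        w=toplane(p,0.035,C)[:,:2];m=w.mean(0);u=np.linalg.svd(w-m)[2][0]
        bb=[(np.linalg.norm(q-m),q) for q in (toplane([b[0]],0.008,C)[0,:2] for b in B)]
        bb=[x for x in bb if x[0]<0.09]
        if bb:
            v=min(bb,key=lambda x:x[0])[1]-m; u=u*np.sign(u@v)
        out.append((c,a,m,np.degrees(np.arctan2(u[1],u[0])),bool(bb)))
    return out
E
python3 - <<'E'
from h import *
im=capture('top');C=cal('top')
cv2.imwrite('pics/crop1.png',cv2.resize(im[120:300,160:400],None,fx=3.3,fy=3.3,interpolation=cv2.INTER_CUBIC))
for b in brackets(im,C): print(np.round(b[0]),b[1],np.round(b[2],3),round(b[3],1),b[4])
for b in blobs(im,(3,120,100),(14,255,255),10): print('orange',b[0],b[1],toplane([b[0]],0.065,C))
E
```

```text
[342. 174.] 67 [ 0.674 -0.029] -104.5 False
[209. 229.] 112 [0.495 0.358] -175.8 True
[285. 263.] 103 [0.403 0.132] -138.9 True
[242. 260.] 109 [0.41  0.257] 102.5 True
[373. 267.] 107 [ 0.4   -0.123] -162.6 True
orange [219.44285714 137.95714286] 70 [[0.76692797 0.34111732 0.065     ]]
orange [234.78571429 146.14285714] 14 [[0.74278446 0.293736   0.065     ]]
orange [347.35 156.35] 20 [[ 0.72091672 -0.04215431  0.065     ]]
orange [337.09090909 156.81818182] 11 [[ 0.71860956 -0.01175739  0.065     ]]
orange [344.425 209.85 ] 80 [[ 0.55939726 -0.03600046  0.065     ]]
```

View pics/crop1.png

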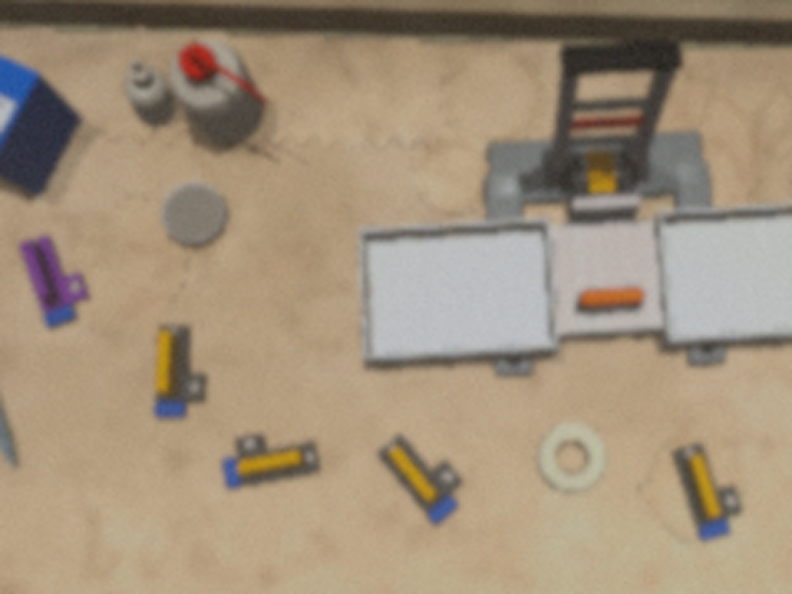

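Candidates: (212,232), (242,260), (287,264), (373,268) yellow, purple (176,205) decoy, yellow pawl (342,174).

By nose and lug in the crop:
- Left-hand: (212,232), (287,264) and (373,268)
- Right-hand: (242,260)

I go over the first left one.

Call:
{"method": "servo_tool", "body": {
  "deltas": [
    {"tx": 40, "ty": 15, "az": -0.1, "claw": 50},
    {"tx": 80, "ty": 30, "az": -0.2, "claw": 50},
    {"tx": 120, "ty": 45, "az": -0.3, "claw": 50},
    {"tx": 160, "ty": 59, "az": -0.4, "claw": 50},
    {"tx": 198, "ty": 73, "az": -0.44, "claw": 50},
    {"tx": 236, "ty": 87, "az": -0.44, "claw": 50},
    {"tx": 270, "ty": 99, "az": -0.44, "claw": 50},
    {"tx": 305, "ty": 112, "az": -0.44, "claw": 50},
    {"tx": 325, "ty": 119, "az": -0.44, "claw": 50},
    {"tx": 337, "ty": 123, "az": -0.44, "claw": 50},
    {"tx": 337, "ty": 123, "az": -0.44, "claw": 50},
    {"tx": 337, "ty": 123, "az": -0.44, "claw": 50}
  ]
}}

```text
schema error: expected keys tx, ty, tz, ax, ay, az, claw
```

```bash
cat >> h.py <<'E'
def look(name=None,amin=60):
    s=sense();im=capture('wrist');C=cal('wrist',s);R=np.array(s['ee_rot'])
    print('t',round(s['time_s'],2),'tcp',np.round(s['tcp_pos'],4),'yaw',round(np.degrees(np.arctan2(R[1,0],R[0,0])),2),'w',round(s['gripper_width']*87,1),'F',np.round(s['wrist_force'],1))
    for b in brackets(im,C,amin): print(np.round(b[0]),b[1],np.round(b[2],4),round(b[3],1),b[4])
    if name: cv2.imwrite(f'pics/{name}.png',im)
    return s,im,C
def go(s,p,yaw):
    R=np.array(s['ee_rot']);d=R.T@(np.array(p)-s['tcp_pos'])*1000;y=np.degrees(np.arctan2(R[1,0],R[0,0]))
    print('tx %.1f ty %.1f tz %.1f az %.3f'%(*d,-np.radians((yaw-y+180)%360-180)))
E
python3 - <<'E'
from h import *
look('w1')
E
```

```text
t 0.55 tcp [0.2265 0.5825 0.2225] yaw -21.25 w 87.3 F [-0.3  0.9 -0.1]
[527. 278.] 439 [0.0527 0.4031] 172.2 False
[104. 277.] 358 [0.2205 0.8298] 145.6 False
```

View pics/w1.png

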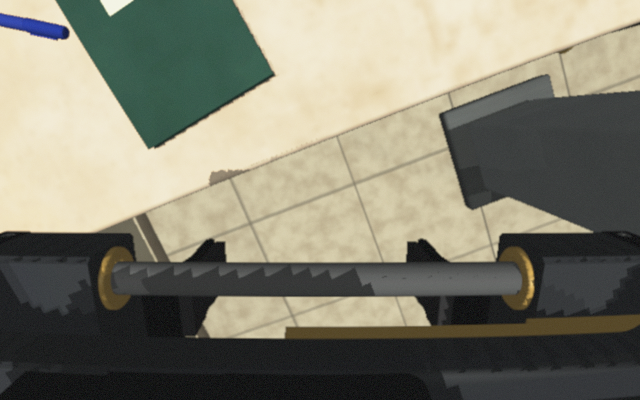

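All keys are required, and the picture shows that the camera sees only ahead of tool +x; the gripper fills the lower half. I resend with a look pose 85 mm short of the bracket.

Call:
{"method": "servo_tool", "body": {
  "deltas": [
    {"tx": 34, "ty": 20, "tz": 0, "ax": 0, "ay": 0, "az": -0.1, "claw": 50},
    {"tx": 68, "ty": 40, "tz": 0, "ax": 0, "ay": 0, "az": -0.2, "claw": 50},
    {"tx": 102, "ty": 60, "tz": 0, "ax": 0, "ay": 0, "az": -0.3, "claw": 50},
    {"tx": 136, "ty": 80, "tz": 0, "ax": 0, "ay": 0, "az": -0.4, "claw": 50},
    {"tx": 170, "ty": 100, "tz": 0, "ax": 0, "ay": 0, "az": -0.44, "claw": 50},
    {"tx": 204, "ty": 120, "tz": 0, "ax": 0, "ay": 0, "az": -0.44, "claw": 50},
    {"tx": 235, "ty": 138, "tz": 0, "ax": 0, "ay": 0, "az": -0.44, "claw": 50},
    {"tx": 258, "ty": 152, "tz": 0, "ax": 0, "ay": 0, "az": -0.44, "claw": 50},
    {"tx": 258, "ty": 152, "tz": 0, "ax": 0, "ay": 0, "az": -0.44, "claw": 50},
    {"tx": 258, "ty": 152, "tz": 0, "ax": 0, "ay": 0, "az": -0.44, "claw": 50}
  ]
}}

```text
time_s: 1.43
tcp_pos: [0.4126, 0.3462, 0.2228]
ee_rot: [[0.998, 0.066, 0.0], [0.066, -0.998, 0.0], [0.0, -0.0, -1.0]]
wrist_force: [0.2, -0.2, 0.7]
gripper_width: 0.577
gripper_force: 0.0
```

```bash
python3 - <<'E'
from h import *
look('w2')
E
```

```text
t 1.43 tcp [0.4126 0.3462 0.2228] yaw 3.8 w 50.2 F [ 0.2 -0.2  0.7]
[311. 102.] 829 [0.4959 0.355 ] -178.7 True
[405. 197.] 949 [0.4111 0.2553] 100.7 True
[523. 209.] 743 [0.4064 0.1307] -133.2 False
[448. 278.] 296 [0.3262 0.198 ] -168.2 False
[182. 282.] 93 [0.3023 0.4821] 177.5 False
```

View pics/w2.png

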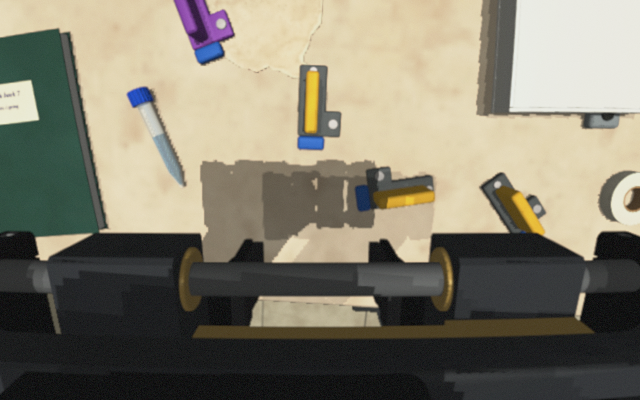

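B1 shows at (311,102), nose down, lug to the right: left-hand, confirmed. B2 at (400,190) has its nose left and lug up: right-hand. I refine by fitting the projected web silhouette.

```bash
cat >> h.py <<'E'
from scipy.optimize import minimize
def fit(im,C,xy,hd,z0=0.0):
    """fit web silhouette; returns web-centre xy, heading deg, IoU"""
    m=cv2.inRange(cv2.cvtColor(im,cv2.COLOR_BGR2HSV),(18,110,60),(35,255,255))>0
    L=np.array([[a,b,c] for a in(-28,28) for b in(-6,6) for c in(10,46)])/1000
    c0=proj([[*xy,0.03+z0]],C)[0];win=np.zeros(m.shape,np.uint8);cv2.circle(win,tuple(int(v) for v in c0),85,1,-1);m&=win>0
    n,l,st,_=cv2.connectedComponentsWithStats(m.astype(np.uint8));m=l==1+np.argmax(st[1:,4])
    def f(v):
        t=np.radians(v[2]*10);R=np.array([[np.cos(t),-np.sin(t),0],[np.sin(t),np.cos(t),0],[0,0,1]])
        P=L@R.T+[v[0]/100,v[1]/100,z0];q=cv2.convexHull(np.float32(proj(P,C)))
        r=np.zeros(m.shape,np.uint8);cv2.fillConvexPoly(r,np.round(q*16).astype(np.int32),1,shift=4)
        r=r>0;return 1-(m&r).sum()/max(1,(m|r).sum())
    b=min((minimize(f,[xy[0]*100+a,xy[1]*100+c,hd/10+d],method='Nelder-Mead',options=dict(initial_simplex=[[xy[0]*100+a,xy[1]*100+c,hd/10+d],[xy[0]*100+a+.6,xy[1]*100+c,hd/10+d],[xy[0]*100+a,xy[1]*100+c+.6,hd/10+d],[xy[0]*100+a,xy[1]*100+c,hd/10+d+.6]])) for a,c,d in((0,0,0),(.4,.4,.5),(-.4,-.4,-.5))),key=lambda r:r.fun)
    return b.x[0]/100,b.x[1]/100,b.x[2]*10,1-b.fun
E
python3 - <<'E'
from h import *
s,im,C=look()
for xy,h in(((.496,.355),-178.7),((.411,.255),100.7)):
    r=fit(im,C,xy,h);print(np.round(r,4))
    if h<0: go(s,[r[0],r[1],.017],r[2]+180)
E
```

```text
t 1.48 tcp [0.4121 0.3471 0.2227] yaw 3.89 w 50.2 F [-0.2  0.4  0.7]
[312. 101.] 837 [0.4959 0.3549] -178.8 True
[406. 197.] 947 [0.4112 0.2552] 100.5 True
[524. 209.] 742 [0.4063 0.1305] -133.2 False
[184. 269.] 187 [0.3179 0.4796] 169.1 False
[448. 280.] 373 [0.3235 0.1981] -168.5 False
[   0.495     0.3549 -178.7154    0.929 ]
tx 83.2 ty -2.0 tz 205.8 az 0.046
[ 0.4102  0.2564 99.1091  0.848 ]
```

Call:
{"method": "servo_tool", "body": {
  "deltas": [
    {"tx": 35, "ty": -1, "tz": 20, "ax": 0, "ay": 0, "az": 0.046, "claw": 45},
    {"tx": 70, "ty": -2, "tz": 45, "ax": 0, "ay": 0, "az": 0.046, "claw": 45},
    {"tx": 83, "ty": -2, "tz": 80, "ax": 0, "ay": 0, "az": 0.046, "claw": 45},
    {"tx": 83, "ty": -2, "tz": 115, "ax": 0, "ay": 0, "az": 0.046, "claw": 45},
    {"tx": 83, "ty": -2, "tz": 150, "ax": 0, "ay": 0, "az": 0.046, "claw": 45},
    {"tx": 83, "ty": -2, "tz": 180, "ax": 0, "ay": 0, "az": 0.046, "claw": 45},
    {"tx": 83, "ty": -2, "tz": 198, "ax": 0, "ay": 0, "az": 0.046, "claw": 45},
    {"tx": 83, "ty": -2, "tz": 205, "ax": 0, "ay": 0, "az": 0.046, "claw": 45},
    {"tx": 83, "ty": -2, "tz": 205, "ax": 0, "ay": 0, "az": 0.046, "claw": 45},
    {"tx": 83, "ty": -2, "tz": 205, "ax": 0, "ay": 0, "az": 0.046, "claw": 20},
    {"tx": 83, "ty": -2, "tz": 205, "ax": 0, "ay": 0, "az": 0.046, "claw": 0},
    {"tx": 83, "ty": -2, "tz": 205, "ax": 0, "ay": 0, "az": 0.046, "claw": 0}
  ]
}}

```text
time_s: 2.53
tcp_pos: [0.4952, 0.3563, 0.0195]
ee_rot: [[1.0, 0.024, 0.003], [0.024, -1.0, 0.003], [0.003, -0.003, -1.0]]
wrist_force: [0.3, 0.4, -0.7]
gripper_width: 0.367
gripper_force: 0.0
```

Call:
{"method": "servo_tool", "body": {
  "deltas": [
    {"tx": 0, "ty": 0, "tz": 0, "ax": 0, "ay": 0, "az": 0, "claw": 0},
    {"tx": 0, "ty": 0, "tz": 0, "ax": 0, "ay": 0, "az": 0, "claw": 0},
    {"tx": 0, "ty": 0, "tz": 0, "ax": 0, "ay": 0, "az": 0, "claw": 0}
  ]
}}

```text
time_s: 2.78
tcp_pos: [0.4947, 0.3553, 0.0183]
ee_rot: [[1.0, 0.023, 0.001], [0.023, -1.0, 0.001], [0.001, -0.001, -1.0]]
wrist_force: [-0.2, 0.2, 0.2]
gripper_width: 0.156
gripper_force: 0.0
```

Call:
{"method": "servo_tool", "body": {
  "deltas": [
    {"tx": 0, "ty": 0, "tz": 0, "ax": 0, "ay": 0, "az": 0, "claw": 0},
    {"tx": 0, "ty": 0, "tz": 0, "ax": 0, "ay": 0, "az": 0, "claw": 0},
    {"tx": 0, "ty": 0, "tz": -15, "ax": 0, "ay": 0, "az": 0, "claw": 0},
    {"tx": 0, "ty": 0, "tz": -40, "ax": 0, "ay": 0, "az": 0, "claw": 0},
    {"tx": -10, "ty": 10, "tz": -75, "ax": 0, "ay": 0, "az": 0, "claw": 0},
    {"tx": -20, "ty": 35, "tz": -105, "ax": 0, "ay": 0, "az": 0, "claw": 0},
    {"tx": -30, "ty": 65, "tz": -130, "ax": 0, "ay": 0, "az": 0, "claw": 0},
    {"tx": -40, "ty": 95, "tz": -150, "ax": 0, "ay": 0, "az": 0, "claw": 0},
    {"tx": -50, "ty": 130, "tz": -165, "ax": 0, "ay": 0, "az": 0, "claw": 0},
    {"tx": -60, "ty": 165, "tz": -180, "ax": 0, "ay": 0, "az": 0, "claw": 0},
    {"tx": -61, "ty": 200, "tz": -195, "ax": 0, "ay": 0, "az": 0, "claw": 0},
    {"tx": -61, "ty": 225, "tz": -202, "ax": 0, "ay": 0, "az": 0, "claw": 0}
  ]
}}

```text
time_s: 3.78
tcp_pos: [0.438, 0.1266, 0.2215]
ee_rot: [[1.0, 0.023, 0.002], [0.023, -1.0, 0.001], [0.002, -0.001, -1.0]]
wrist_force: [0.8, 0.3, -0.6]
gripper_width: 0.133
gripper_force: 30.0
```

Call:
{"method": "servo_tool", "body": {
  "deltas": [
    {"tx": 0, "ty": 20, "tz": 0, "ax": 0, "ay": 0, "az": -0.02, "claw": 0},
    {"tx": 0, "ty": 28, "tz": 0, "ax": 0, "ay": 0, "az": -0.02, "claw": 0},
    {"tx": 0, "ty": 28, "tz": 0, "ax": 0, "ay": 0, "az": -0.02, "claw": 0},
    {"tx": 0, "ty": 28, "tz": 0, "ax": 0, "ay": 0, "az": -0.02, "claw": 0}
  ]
}}

```text
time_s: 4.12
tcp_pos: [0.4393, 0.1007, 0.2192]
ee_rot: [[0.999, 0.042, -0.0], [0.042, -0.999, -0.0], [-0.0, 0.0, -1.0]]
wrist_force: [0.5, -0.1, -0.2]
gripper_width: 0.14
gripper_force: 30.0
```

```bash
python3 - <<'E'
from h import *
s,im,C=look('w3')
for b in blobs(im,(3,120,100),(14,255,255),60): print('orange',b[0],b[1],cv2.minAreaRect(np.float32(b[2])))
E
```

```text
t 4.12 tcp [0.4393 0.1007 0.2192] yaw 2.41 w 12.2 F [ 0.5 -0.1 -0.2]
[162. 211.] 920 [0.4112 0.2537] 105.9 True
[276. 218.] 387 [0.4089 0.1382] -142.9 False
[316. 238.] 1255 [0.3898 0.0975] -178.8 False
[533. 234.] 675 [ 0.4026 -0.1281] -156.3 True
[362. 269.] 167 [0.3574 0.0482] -171.2 False
[316. 311.] 765 [0.3068 0.0944] -177.6 False
orange [493.46967071  63.18110919] 1154 ((493.99481201171875, 63.25010681152344), (17.579517364501953, 68.1727066040039), 88.80650329589844)
```

View pics/w3.png

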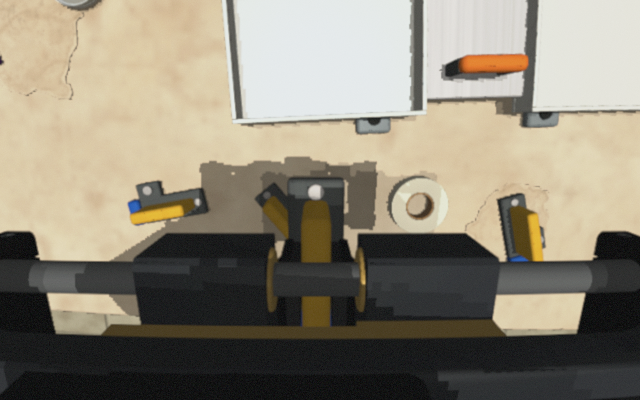

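The held bracket hangs straight at (316,200). The tray rim front-left corner is at (236,123), the handle at (493,63), and the right tray's left wall at about 530. Solving the hoist pose from both cameras.

```bash
cat > hoist.py <<'E'
from h import *
from scipy.optimize import least_squares
s=dict(tcp_pos=np.array([.4393,.1007,.2192]),ee_rot=sense()['ee_rot']);W=cal('wrist',s);T=cal('top')
cr=lambda u,v:(u/3.3+160,v/3.3+120)
# (camera, pixel, local point: x, sign/edge, height over floor)
ob=[(W,(236,123),'r',-59,220),(W,(424,114),'r',-59,48),(T,cr(360,230),'r',59,220),(T,cr(366,364),'r',-59,220),(T,cr(549,222),'r',59,48),(T,cr(556,352),'r',-59,48),(T,cr(658,212),'r',59,-48),(T,cr(666,342),'r',-59,-48),
 (W,(493.5,63.2),'h',0,0),(T,(344.4,209.85),'h',0,0)]
def res(v,full=False):
    x,y,t,zf,hx,dy=v;c,n=np.cos(t),np.sin(t);out=[]
    for cam,px,k,a,b in ob:
        lx,ly,z=(hx,0,zf+.056) if k=='h' else (a/1e3,b/1e3+np.sign(b)*dy,zf+.032)
        w=1.5 if cam is T else 1
        out+=list((proj([[x+c*lx-n*ly,y+n*lx+c*ly,z]],cam)[0]-px)*w)
    return np.array(out)
r=least_squares(res,[.58,-.035,.05,.02,0,0],loss='soft_l1')
if __name__=='__main__':
    print(np.round(r.x,4),'yaw',np.degrees(r.x[2]));print(np.round(res(r.x).reshape(-1,2),1).tolist())
E
python3 hoist.py
```

```text
[ 5.782e-01 -3.780e-02  8.960e-02  1.580e-02 -1.880e-02 -3.000e-04] yaw 5.1333937455081085
[[-1.0, 1.0], [-0.0, 1.2], [0.4, -0.3], [0.1, -2.0], [1.3, -1.8], [2.1, -1.9], [-0.1, -0.1], [1.1, -0.3], [-3.8, 0.1], [2.1, -0.6]]
```

Call:
{"method": "servo_tool", "body": {
  "deltas": [
    {"tx": 35, "ty": -12, "tz": 20, "ax": 0, "ay": 0, "az": -0.047, "claw": 0},
    {"tx": 70, "ty": -24, "tz": 45, "ax": 0, "ay": 0, "az": -0.047, "claw": 0},
    {"tx": 105, "ty": -36, "tz": 65, "ax": 0, "ay": 0, "az": -0.047, "claw": 0},
    {"tx": 128, "ty": -40, "tz": 85, "ax": 0, "ay": 0, "az": -0.047, "claw": 0},
    {"tx": 128, "ty": -40, "tz": 110, "ax": 0, "ay": 0, "az": -0.047, "claw": 0},
    {"tx": 128, "ty": -40, "tz": 135, "ax": 0, "ay": 0, "az": -0.047, "claw": 0},
    {"tx": 128, "ty": -40, "tz": 155, "ax": 0, "ay": 0, "az": -0.047, "claw": 0},
    {"tx": 128, "ty": -40, "tz": 168, "ax": 0, "ay": 0, "az": -0.047, "claw": 0},
    {"tx": 128, "ty": -40, "tz": 176, "ax": 0, "ay": 0, "az": -0.047, "claw": 0},
    {"tx": 128, "ty": -40, "tz": 180, "ax": 0, "ay": 0, "az": -0.047, "claw": 0},
    {"tx": 128, "ty": -40, "tz": 181, "ax": 0, "ay": 0, "az": -0.047, "claw": 0},
    {"tx": 128, "ty": -40, "tz": 181, "ax": 0, "ay": 0, "az": -0.047, "claw": 0}
  ]
}}

```text
time_s: 5.17
tcp_pos: [0.5649, 0.1471, 0.0427]
ee_rot: [[0.996, 0.093, -0.001], [0.093, -0.996, -0.002], [-0.001, 0.002, -1.0]]
wrist_force: [-11.2, -0.6, 24.7]
gripper_width: 0.136
gripper_force: 30.0
```

Call:
{"method": "servo_tool", "body": {
  "deltas": [
    {"tx": 0, "ty": 0, "tz": -5, "ax": 0, "ay": 0, "az": 0, "claw": 0},
    {"tx": 0, "ty": 0, "tz": -5, "ax": 0, "ay": 0, "az": 0, "claw": 0},
    {"tx": 0, "ty": 0, "tz": -5, "ax": 0, "ay": 0, "az": 0, "claw": 0}
  ]
}}

```text
time_s: 5.42
tcp_pos: [0.5658, 0.1473, 0.0434]
ee_rot: [[0.996, 0.091, 0.001], [0.091, -0.996, 0.0], [0.001, -0.0, -1.0]]
wrist_force: [-0.1, -0.3, -1.2]
gripper_width: 0.136
gripper_force: 30.0
```

Call:
{"method": "servo_tool", "body": {
  "deltas": [
    {"tx": 0, "ty": 0, "tz": 0, "ax": 0, "ay": 0, "az": 0, "claw": 18},
    {"tx": 0, "ty": 0, "tz": 0, "ax": 0, "ay": 0, "az": 0, "claw": 24},
    {"tx": 0, "ty": 0, "tz": 0, "ax": 0, "ay": 0, "az": 0, "claw": 24},
    {"tx": 0, "ty": 0, "tz": -15, "ax": 0, "ay": 0, "az": 0, "claw": 24},
    {"tx": 0, "ty": 0, "tz": -40, "ax": 0, "ay": 0, "az": 0, "claw": 24},
    {"tx": 0, "ty": 0, "tz": -80, "ax": 0, "ay": 0, "az": 0, "claw": 40},
    {"tx": -30, "ty": 5, "tz": -115, "ax": 0, "ay": 0, "az": 0, "claw": 45},
    {"tx": -65, "ty": 15, "tz": -145, "ax": 0, "ay": 0, "az": 0, "claw": 45},
    {"tx": -100, "ty": 25, "tz": -165, "ax": 0, "ay": 0, "az": 0, "claw": 45},
    {"tx": -140, "ty": 30, "tz": -180, "ax": 0, "ay": 0, "az": 0, "claw": 45},
    {"tx": -165, "ty": 30, "tz": -180, "ax": 0, "ay": 0, "az": 0, "claw": 45},
    {"tx": -165, "ty": 30, "tz": -180, "ax": 0, "ay": 0, "az": 0, "claw": 45}
  ]
}}

```text
time_s: 6.42
tcp_pos: [0.3991, 0.0997, 0.2249]
ee_rot: [[0.996, 0.09, 0.0], [0.09, -0.996, 0.002], [0.001, -0.002, -1.0]]
wrist_force: [-0.2, -0.6, -0.7]
gripper_width: 0.511
gripper_force: 0.0
```

```bash
python3 - <<'E'
from h import *
s,im,C=look('w4',150)
E
```

```text
t 6.42 tcp [0.3991 0.0997 0.2249] yaw 5.18 w 44.5 F [-0.2 -0.6 -0.7]
[278.  14.] 477 [0.5577 0.1475] -172.8 True
[162. 164.] 830 [0.411  0.2541] 103.5 True
[283. 181.] 715 [0.4047 0.1317] -139.8 True
[534. 205.] 751 [ 0.4034 -0.1274] -154.5 True
[436. 278.] 317 [ 0.3145 -0.0379] -167.2 False
```

View pics/w4.png

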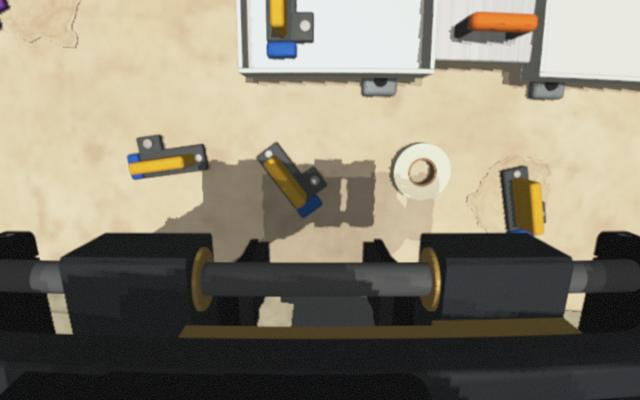

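B1 lies in the left tray at (280,25). B3 at (285,180) and B4 at (525,205) are both left-hand, and B2 is at (165,163). Fitting B3.

```bash
python3 - <<'E'
from h import *
s,im,C=look('w4',400)
for xy,h in(((.404,.131),-139.8),((.403,-.125),-158)):
    r=fit(im,C,xy,h);print(np.round(r,4))
    go(s,[r[0],r[1],.017],r[2]+180)
E
```

```text
t 6.47 tcp [0.4018 0.1007 0.2247] yaw 5.23 w 44.8 F [0.7 1.1 0.1]
[279.  16.] 542 [0.559  0.1477] -173.0 True
[162. 167.] 830 [0.411  0.2541] -76.3 False
[285. 184.] 705 [0.4041 0.1313] -139.4 True
[534. 208.] 745 [ 0.4038 -0.1271] -153.8 False
[ 4.045000e-01  1.301000e-01 -1.384008e+02  9.174000e-01]
tx 4.9 ty -28.6 tz 207.8 az -0.635
[ 4.00100e-01 -1.25200e-01 -1.57961e+02  8.62100e-01]
tx -22.8 ty 225.3 tz 207.3 az -0.293
```

Call:
{"method": "servo_tool", "body": {
  "deltas": [
    {"tx": 5, "ty": -10, "tz": 20, "ax": 0, "ay": 0, "az": -0.11, "claw": 45},
    {"tx": 5, "ty": -20, "tz": 45, "ax": 0, "ay": 0, "az": -0.22, "claw": 45},
    {"tx": 5, "ty": -29, "tz": 70, "ax": 0, "ay": 0, "az": -0.33, "claw": 45},
    {"tx": 5, "ty": -29, "tz": 95, "ax": 0, "ay": 0, "az": -0.44, "claw": 45},
    {"tx": 5, "ty": -29, "tz": 115, "ax": 0, "ay": 0, "az": -0.55, "claw": 45},
    {"tx": 5, "ty": -29, "tz": 135, "ax": 0, "ay": 0, "az": -0.635, "claw": 45},
    {"tx": 5, "ty": -29, "tz": 165, "ax": 0, "ay": 0, "az": -0.635, "claw": 45},
    {"tx": 5, "ty": -29, "tz": 190, "ax": 0, "ay": 0, "az": -0.635, "claw": 45},
    {"tx": 5, "ty": -29, "tz": 202, "ax": 0, "ay": 0, "az": -0.635, "claw": 45},
    {"tx": 5, "ty": -29, "tz": 207, "ax": 0, "ay": 0, "az": -0.635, "claw": 45},
    {"tx": 5, "ty": -29, "tz": 207, "ax": 0, "ay": 0, "az": -0.635, "claw": 45},
    {"tx": 5, "ty": -29, "tz": 207, "ax": 0, "ay": 0, "az": -0.635, "claw": 25}
  ]
}}

```text
time_s: 7.52
tcp_pos: [0.4071, 0.1312, 0.0164]
ee_rot: [[0.748, 0.663, 0.0], [0.663, -0.748, -0.0], [-0.0, 0.0, -1.0]]
wrist_force: [0.1, -0.6, -0.3]
gripper_width: 0.494
gripper_force: 0.0
```

Call:
{"method": "servo_tool", "body": {
  "deltas": [
    {"tx": 0, "ty": 0, "tz": 0, "ax": 0, "ay": 0, "az": 0, "claw": 0},
    {"tx": 0, "ty": 0, "tz": 0, "ax": 0, "ay": 0, "az": 0, "claw": 0},
    {"tx": 0, "ty": 0, "tz": 0, "ax": 0, "ay": 0, "az": 0, "claw": 0},
    {"tx": 0, "ty": 0, "tz": 0, "ax": 0, "ay": 0, "az": 0, "claw": 0},
    {"tx": 0, "ty": 0, "tz": 0, "ax": 0, "ay": 0, "az": 0, "claw": 0},
    {"tx": 0, "ty": 0, "tz": -15, "ax": 0, "ay": 0, "az": 0, "claw": 0},
    {"tx": 0, "ty": 0, "tz": -40, "ax": 0, "ay": 0, "az": 0, "claw": 0},
    {"tx": 0, "ty": 0, "tz": -75, "ax": 0, "ay": 0, "az": 0.1, "claw": 0},
    {"tx": 0, "ty": 0, "tz": -105, "ax": 0, "ay": 0, "az": 0.2, "claw": 0},
    {"tx": 0, "ty": 0, "tz": -115, "ax": 0, "ay": 0, "az": 0.3, "claw": 0},
    {"tx": 0, "ty": 0, "tz": -115, "ax": 0, "ay": 0, "az": 0.4, "claw": 0},
    {"tx": 0, "ty": 0, "tz": -115, "ax": 0, "ay": 0, "az": 0.5, "claw": 0}
  ]
}}

```text
time_s: 8.52
tcp_pos: [0.4064, 0.1311, 0.1328]
ee_rot: [[0.976, 0.218, 0.002], [0.218, -0.976, 0.002], [0.003, -0.002, -1.0]]
wrist_force: [-0.3, 0.0, -1.2]
gripper_width: 0.132
gripper_force: 30.0
```

Call:
{"method": "servo_tool", "body": {
  "deltas": [
    {"tx": 0, "ty": 0, "tz": 0, "ax": 0, "ay": 0, "az": 0.1, "claw": 0},
    {"tx": 0, "ty": 0, "tz": 0, "ax": 0, "ay": 0, "az": 0.135, "claw": 0},
    {"tx": 0, "ty": 0, "tz": 0, "ax": 0, "ay": 0, "az": 0.135, "claw": 0},
    {"tx": 0, "ty": 0, "tz": 0, "ax": 0, "ay": 0, "az": 0.135, "claw": 0}
  ]
}}

```text
time_s: 8.85
tcp_pos: [0.406, 0.1307, 0.1315]
ee_rot: [[0.996, 0.091, -0.0], [0.091, -0.996, -0.0], [-0.0, -0.0, -1.0]]
wrist_force: [0.5, -0.1, -0.7]
gripper_width: 0.138
gripper_force: 30.0
```

```bash
cat >> h.py <<'E'
H=(.5782,-.0378,.0896)
def slot(lx,ly):
    c,n=np.cos(H[2]),np.sin(H[2]);return H[0]+c*lx-n*ly,H[1]+n*lx+c*ly
E
python3 - <<'E'
from h import *
s,im,C=look('w5',300)
p=slot(.004,.138);print(p);go(s,[*p,.045],5.13)
E
```

```text
t 8.85 tcp [0.406  0.1307 0.1315] yaw 5.23 w 12.0 F [ 0.5 -0.1 -0.7]
[144. 192.] 1401 [0.4097 0.2583] 104.4 True
[629. 220.] 315 [ 0.4222 -0.1182] -117.9 False
[316. 244.] 986 [0.3814 0.1275] -173.6 False
[316. 311.] 765 [0.3242 0.1223] -175.2 False
(np.float64(0.5698356922113479), np.float64(0.1000043480998212))
tx 160.4 ty 45.5 tz 86.5 az 0.002
```

Call:
{"method": "servo_tool", "body": {
  "deltas": [
    {"tx": 35, "ty": 10, "tz": -5, "ax": 0, "ay": 0, "az": 0, "claw": 0},
    {"tx": 72, "ty": 21, "tz": -5, "ax": 0, "ay": 0, "az": 0, "claw": 0},
    {"tx": 109, "ty": 32, "tz": -5, "ax": 0, "ay": 0, "az": 0, "claw": 0},
    {"tx": 140, "ty": 41, "tz": 0, "ax": 0, "ay": 0, "az": 0, "claw": 0},
    {"tx": 160, "ty": 46, "tz": 10, "ax": 0, "ay": 0, "az": 0, "claw": 0},
    {"tx": 160, "ty": 46, "tz": 30, "ax": 0, "ay": 0, "az": 0, "claw": 0},
    {"tx": 160, "ty": 46, "tz": 50, "ax": 0, "ay": 0, "az": 0, "claw": 0},
    {"tx": 160, "ty": 46, "tz": 68, "ax": 0, "ay": 0, "az": 0, "claw": 0},
    {"tx": 160, "ty": 46, "tz": 80, "ax": 0, "ay": 0, "az": 0, "claw": 0},
    {"tx": 160, "ty": 46, "tz": 86, "ax": 0, "ay": 0, "az": 0, "claw": 0},
    {"tx": 160, "ty": 46, "tz": 86, "ax": 0, "ay": 0, "az": 0, "claw": 0},
    {"tx": 160, "ty": 46, "tz": 86, "ax": 0, "ay": 0, "az": 0, "claw": 0}
  ]
}}

```text
time_s: 9.9
tcp_pos: [0.5701, 0.0996, 0.0457]
ee_rot: [[0.996, 0.091, 0.001], [0.091, -0.996, 0.0], [0.001, -0.0, -1.0]]
wrist_force: [0.2, 0.1, -1.1]
gripper_width: 0.135
gripper_force: 30.0
```

Call:
{"method": "servo_tool", "body": {
  "deltas": [
    {"tx": 0, "ty": 0, "tz": 2, "ax": 0, "ay": 0, "az": 0, "claw": 18},
    {"tx": 0, "ty": 0, "tz": 2, "ax": 0, "ay": 0, "az": 0, "claw": 24},
    {"tx": 0, "ty": 0, "tz": 0, "ax": 0, "ay": 0, "az": 0, "claw": 24},
    {"tx": 0, "ty": 0, "tz": -15, "ax": 0, "ay": 0, "az": 0, "claw": 24},
    {"tx": 0, "ty": 0, "tz": -40, "ax": 0, "ay": 0, "az": 0, "claw": 24},
    {"tx": 0, "ty": 0, "tz": -80, "ax": 0, "ay": 0, "az": 0, "claw": 40},
    {"tx": -30, "ty": 25, "tz": -115, "ax": 0, "ay": 0, "az": 0, "claw": 45},
    {"tx": -62, "ty": 50, "tz": -145, "ax": 0, "ay": 0, "az": 0, "claw": 45},
    {"tx": -94, "ty": 75, "tz": -165, "ax": 0, "ay": 0, "az": 0, "claw": 45},
    {"tx": -125, "ty": 100, "tz": -180, "ax": 0, "ay": 0, "az": 0, "claw": 45},
    {"tx": -156, "ty": 125, "tz": -180, "ax": 0, "ay": 0, "az": 0, "claw": 45},
    {"tx": -187, "ty": 150, "tz": -180, "ax": 0, "ay": 0, "az": 0, "claw": 45}
  ]
}}

```text
time_s: 10.9
tcp_pos: [0.4098, -0.0548, 0.2269]
ee_rot: [[0.996, 0.091, 0.005], [0.091, -0.996, 0.001], [0.005, -0.0, -1.0]]
wrist_force: [-0.1, -0.7, -0.1]
gripper_width: 0.513
gripper_force: 0.0
```

Call:
{"method": "servo_tool", "body": {
  "deltas": [
    {"tx": -20, "ty": 20, "tz": 0, "ax": 0, "ay": 0, "az": -0.1, "claw": 45},
    {"tx": -41, "ty": 40, "tz": 0, "ax": 0, "ay": 0, "az": -0.2, "claw": 45},
    {"tx": -41, "ty": 40, "tz": 0, "ax": 0, "ay": 0, "az": -0.29, "claw": 45},
    {"tx": -41, "ty": 40, "tz": 0, "ax": 0, "ay": 0, "az": -0.29, "claw": 45},
    {"tx": -41, "ty": 40, "tz": 0, "ax": 0, "ay": 0, "az": -0.29, "claw": 45}
  ]
}}

```text
time_s: 11.32
tcp_pos: [0.3733, -0.0976, 0.2253]
ee_rot: [[0.93, 0.369, 0.002], [0.369, -0.93, 0.0], [0.002, 0.001, -1.0]]
wrist_force: [-0.2, 0.3, 0.0]
gripper_width: 0.517
gripper_force: 0.0
```

```bash
python3 - <<'E'
from h import *
s,im,C=look('w6',200)
r=fit(im,C,(.4,-.125),-158);print(np.round(r,4));go(s,[r[0],r[1],.017],r[2]+180)
t=capture('top');cv2.imwrite('pics/top1.png',cv2.resize(t[160:300,160:400],None,fx=3.3,fy=3.3,interpolation=cv2.INTER_CUBIC))
for b in brackets(t,cal('top')): print('top',np.round(b[0]),b[1],np.round(b[2],3),round(b[3],1),b[4])
E
```

```text
t 11.32 tcp [ 0.3733 -0.0976  0.2253] yaw 21.63 w 45.0 F [-0.2  0.3  0. ]
[15. 27.] 379 [0.4159 0.2292] -84.4 False
[351. 173.] 737 [ 0.4016 -0.1253] -161.2 True
[437. 282.] 311 [ 0.3274 -0.2573] -153.2 False
[ 3.995000e-01 -1.253000e-01 -1.603943e+02  8.798000e-01]
tx 13.7 ty 35.3 tz 208.4 az 0.035
top [342. 174.] 73 [ 0.675 -0.028] -175.7 False
top [281. 206.] 96 [0.57  0.151] -176.7 True
top [297. 206.] 99 [0.572 0.102] -174.3 True
top [242. 259.] 106 [0.41  0.257] 101.6 True
```

View pics/top1.png

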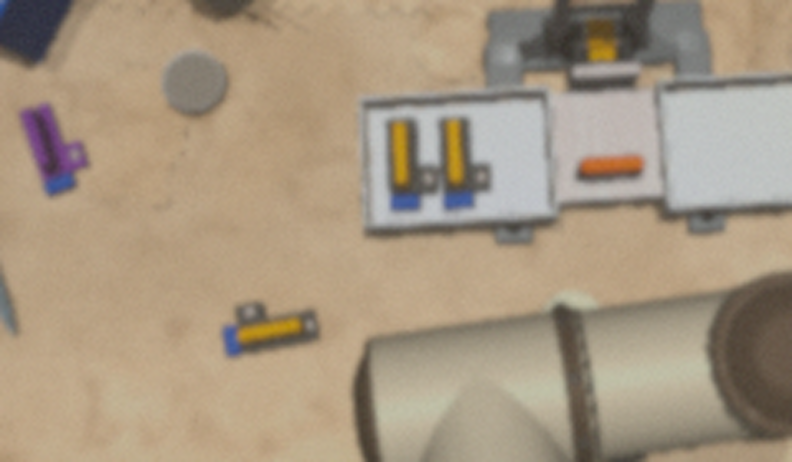

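Both brackets are placed with room for the third. Grasping B4.

Call:
{"method": "servo_tool", "body": {
  "deltas": [
    {"tx": 7, "ty": 18, "tz": 30, "ax": 0, "ay": 0, "az": 0.035, "claw": 45},
    {"tx": 14, "ty": 35, "tz": 65, "ax": 0, "ay": 0, "az": 0.035, "claw": 45},
    {"tx": 14, "ty": 35, "tz": 100, "ax": 0, "ay": 0, "az": 0.035, "claw": 45},
    {"tx": 14, "ty": 35, "tz": 135, "ax": 0, "ay": 0, "az": 0.035, "claw": 45},
    {"tx": 14, "ty": 35, "tz": 165, "ax": 0, "ay": 0, "az": 0.035, "claw": 45},
    {"tx": 14, "ty": 35, "tz": 190, "ax": 0, "ay": 0, "az": 0.035, "claw": 45},
    {"tx": 14, "ty": 35, "tz": 202, "ax": 0, "ay": 0, "az": 0.035, "claw": 45},
    {"tx": 14, "ty": 35, "tz": 207, "ax": 0, "ay": 0, "az": 0.035, "claw": 45},
    {"tx": 14, "ty": 35, "tz": 207, "ax": 0, "ay": 0, "az": 0.035, "claw": 45},
    {"tx": 14, "ty": 35, "tz": 207, "ax": 0, "ay": 0, "az": 0.035, "claw": 25},
    {"tx": 14, "ty": 35, "tz": 207, "ax": 0, "ay": 0, "az": 0.035, "claw": 0},
    {"tx": 14, "ty": 35, "tz": 207, "ax": 0, "ay": 0, "az": 0.035, "claw": 0}
  ]
}}

```text
time_s: 12.42
tcp_pos: [0.4001, -0.1246, 0.0186]
ee_rot: [[0.941, 0.339, 0.003], [0.339, -0.941, 0.0], [0.003, 0.001, -1.0]]
wrist_force: [0.5, 0.2, -1.0]
gripper_width: 0.369
gripper_force: 0.0
```

Call:
{"method": "servo_tool", "body": {
  "deltas": [
    {"tx": 0, "ty": 0, "tz": 0, "ax": 0, "ay": 0, "az": 0, "claw": 0},
    {"tx": 0, "ty": 0, "tz": 0, "ax": 0, "ay": 0, "az": 0, "claw": 0},
    {"tx": 0, "ty": 0, "tz": 0, "ax": 0, "ay": 0, "az": 0, "claw": 0},
    {"tx": 0, "ty": 0, "tz": 0, "ax": 0, "ay": 0, "az": 0, "claw": 0},
    {"tx": 0, "ty": 0, "tz": -15, "ax": 0, "ay": 0, "az": 0, "claw": 0},
    {"tx": 0, "ty": 0, "tz": -40, "ax": 0, "ay": 0, "az": 0, "claw": 0},
    {"tx": 0, "ty": 0, "tz": -75, "ax": 0, "ay": 0, "az": 0.1, "claw": 0},
    {"tx": 0, "ty": 0, "tz": -105, "ax": 0, "ay": 0, "az": 0.2, "claw": 0},
    {"tx": 0, "ty": 0, "tz": -120, "ax": 0, "ay": 0, "az": 0.25, "claw": 0},
    {"tx": 0, "ty": 0, "tz": -120, "ax": 0, "ay": 0, "az": 0.25, "claw": 0},
    {"tx": 0, "ty": 0, "tz": -120, "ax": 0, "ay": 0, "az": 0.25, "claw": 0}
  ]
}}

```text
time_s: 13.33
tcp_pos: [0.399, -0.1247, 0.138]
ee_rot: [[0.995, 0.095, 0.002], [0.095, -0.995, 0.001], [0.002, -0.0, -1.0]]
wrist_force: [-0.6, 0.4, -0.5]
gripper_width: 0.136
gripper_force: 30.0
```

```bash
python3 - <<'E'
from h import *
s,im,C=look('w7',300)
p=slot(.004,.092);print(p);go(s,[*p,.045],5.13)
E
```

```text
t 13.33 tcp [ 0.399  -0.1247  0.138 ] yaw 5.47 w 11.8 F [-0.6  0.4 -0.5]
[316. 232.] 1664 [ 0.3819 -0.1274] -175.1 False
[316. 311.] 803 [ 0.3137 -0.1338] -176.5 False
(np.float64(0.5739517796139046), np.float64(0.05418887228111432))
tx 191.0 ty -161.3 tz 93.5 az 0.006
```

Call:
{"method": "servo_tool", "body": {
  "deltas": [
    {"tx": 15, "ty": -25, "tz": -15, "ax": 0, "ay": 0, "az": 0, "claw": 0},
    {"tx": 40, "ty": -52, "tz": -20, "ax": 0, "ay": 0, "az": 0, "claw": 0},
    {"tx": 65, "ty": -80, "tz": -20, "ax": 0, "ay": 0, "az": 0, "claw": 0},
    {"tx": 95, "ty": -105, "tz": -20, "ax": 0, "ay": 0, "az": 0, "claw": 0},
    {"tx": 125, "ty": -130, "tz": -20, "ax": 0, "ay": 0, "az": 0, "claw": 0},
    {"tx": 155, "ty": -150, "tz": -20, "ax": 0, "ay": 0, "az": 0, "claw": 0},
    {"tx": 182, "ty": -161, "tz": -10, "ax": 0, "ay": 0, "az": 0, "claw": 0},
    {"tx": 191, "ty": -161, "tz": 10, "ax": 0, "ay": 0, "az": 0, "claw": 0},
    {"tx": 191, "ty": -161, "tz": 35, "ax": 0, "ay": 0, "az": 0, "claw": 0},
    {"tx": 191, "ty": -161, "tz": 60, "ax": 0, "ay": 0, "az": 0, "claw": 0},
    {"tx": 191, "ty": -161, "tz": 75, "ax": 0, "ay": 0, "az": 0, "claw": 0},
    {"tx": 191, "ty": -161, "tz": 82, "ax": 0, "ay": 0, "az": 0, "claw": 0}
  ]
}}

```text
time_s: 14.38
tcp_pos: [0.5707, 0.0526, 0.0504]
ee_rot: [[0.995, 0.095, -0.01], [0.095, -0.995, -0.003], [-0.01, 0.002, -1.0]]
wrist_force: [0.2, -0.2, -0.2]
gripper_width: 0.136
gripper_force: 30.0
```

Call:
{"method": "servo_tool", "body": {
  "deltas": [
    {"tx": 0, "ty": 0, "tz": 6, "ax": 0, "ay": 0, "az": 0, "claw": 0},
    {"tx": 0, "ty": 0, "tz": 11, "ax": 0, "ay": 0, "az": 0, "claw": 0},
    {"tx": 0, "ty": 0, "tz": 11, "ax": 0, "ay": 0, "az": 0, "claw": 0}
  ]
}}

```text
time_s: 14.63
tcp_pos: [0.5741, 0.0536, 0.0447]
ee_rot: [[0.995, 0.096, 0.0], [0.096, -0.995, -0.0], [0.0, 0.0, -1.0]]
wrist_force: [0.7, -0.3, -0.5]
gripper_width: 0.137
gripper_force: 30.0
```

Call:
{"method": "servo_tool", "body": {
  "deltas": [
    {"tx": 0, "ty": 0, "tz": 2, "ax": 0, "ay": 0, "az": 0, "claw": 18},
    {"tx": 0, "ty": 0, "tz": 2, "ax": 0, "ay": 0, "az": 0, "claw": 24},
    {"tx": 0, "ty": 0, "tz": 0, "ax": 0, "ay": 0, "az": 0, "claw": 24},
    {"tx": 0, "ty": 0, "tz": -15, "ax": 0, "ay": 0, "az": 0, "claw": 24},
    {"tx": 0, "ty": 0, "tz": -40, "ax": 0, "ay": 0, "az": 0, "claw": 24},
    {"tx": 0, "ty": 0, "tz": -80, "ax": 0, "ay": 0, "az": 0, "claw": 40},
    {"tx": -10, "ty": -25, "tz": -115, "ax": 0, "ay": 0, "az": 0.1, "claw": 45},
    {"tx": -25, "ty": -55, "tz": -145, "ax": 0, "ay": 0, "az": 0.2, "claw": 45},
    {"tx": -40, "ty": -90, "tz": -165, "ax": 0, "ay": 0, "az": 0.3, "claw": 45},
    {"tx": -55, "ty": -125, "tz": -180, "ax": 0, "ay": 0, "az": 0.4, "claw": 45},
    {"tx": -70, "ty": -160, "tz": -180, "ax": 0, "ay": 0, "az": 0.5, "claw": 45},
    {"tx": -85, "ty": -190, "tz": -180, "ax": 0, "ay": 0, "az": 0.6, "claw": 45}
  ]
}}

```text
time_s: 15.63
tcp_pos: [0.4709, 0.237, 0.2273]
ee_rot: [[0.873, -0.488, 0.004], [-0.488, -0.873, 0.004], [0.002, -0.006, -1.0]]
wrist_force: [1.0, 0.2, 0.1]
gripper_width: 0.514
gripper_force: 0.0
```

```bash
python3 - <<'E'
from h import *
s=sense();print(s['joints']);go(s,[.41,.34,.225],-80)
E
```

```text
[ 4.43671960e+01  1.21227623e+01 -1.30147024e+01  1.45775527e-02
 -6.45236514e+01  1.64345394e+01]
tx -103.4 ty -60.2 tz 2.4 az 0.887
```

Call:
{"method": "servo_tool", "body": {
  "deltas": [
    {"tx": -15, "ty": -10, "tz": 0, "ax": 0, "ay": 0, "az": 0.11, "claw": 45},
    {"tx": -30, "ty": -20, "tz": 0, "ax": 0, "ay": 0, "az": 0.22, "claw": 45},
    {"tx": -45, "ty": -30, "tz": 0, "ax": 0, "ay": 0, "az": 0.33, "claw": 45},
    {"tx": -60, "ty": -40, "tz": 0, "ax": 0, "ay": 0, "az": 0.44, "claw": 45},
    {"tx": -75, "ty": -50, "tz": 0, "ax": 0, "ay": 0, "az": 0.55, "claw": 45},
    {"tx": -90, "ty": -60, "tz": 0, "ax": 0, "ay": 0, "az": 0.66, "claw": 45},
    {"tx": -103, "ty": -60, "tz": 0, "ax": 0, "ay": 0, "az": 0.77, "claw": 45},
    {"tx": -103, "ty": -60, "tz": 0, "ax": 0, "ay": 0, "az": 0.887, "claw": 45},
    {"tx": -103, "ty": -60, "tz": 0, "ax": 0, "ay": 0, "az": 0.887, "claw": 45},
    {"tx": -103, "ty": -60, "tz": 0, "ax": 0, "ay": 0, "az": 0.887, "claw": 45}
  ]
}}

```text
time_s: 16.47
tcp_pos: [0.4101, 0.3371, 0.2251]
ee_rot: [[0.181, -0.983, 0.001], [-0.983, -0.181, 0.001], [-0.001, -0.001, -1.0]]
wrist_force: [0.4, -0.2, 0.6]
gripper_width: 0.516
gripper_force: 0.0
```

```bash
python3 - <<'E'
from h import *
s,im,C=look('w8',250)
r=fit(im,C,(.41,.256),99);print(np.round(r,4));go(s,[r[0],r[1],.017],r[2]+180)
t=capture('top')
for b in brackets(t,cal('top')): print('top',np.round(b[0]),b[1],np.round(b[2],3),round(b[3],1),b[4])
E
```

```text
t 16.47 tcp [0.4101 0.3371 0.2251] yaw -79.55 w 44.9 F [ 0.4 -0.2  0.6]
[332. 106.] 826 [0.41   0.2555] 102.3 True
[436. 281.] 427 [0.2656 0.4121] -72.6 False
[195. 278.] 335 [0.5203 0.4555] 92.0 False
[  0.4095   0.2559 101.262    0.8978]
tx 79.9 ty 15.4 tz 208.0 az -0.014
top [342. 172.] 94 [ 0.679 -0.027] -168.5 False
top [313. 204.] 100 [0.58  0.056] -174.1 True
top [281. 206.] 95 [0.57  0.151] -176.5 True
top [297. 206.] 101 [0.572 0.102] -174.7 True
top [242. 260.] 111 [0.41  0.258] 101.8 True
```

Call:
{"method": "servo_tool", "body": {
  "deltas": [
    {"tx": 30, "ty": 6, "tz": 20, "ax": 0, "ay": 0, "az": -0.014, "claw": 45},
    {"tx": 60, "ty": 12, "tz": 45, "ax": 0, "ay": 0, "az": -0.014, "claw": 45},
    {"tx": 80, "ty": 15, "tz": 80, "ax": 0, "ay": 0, "az": -0.014, "claw": 45},
    {"tx": 80, "ty": 15, "tz": 115, "ax": 0, "ay": 0, "az": -0.014, "claw": 45},
    {"tx": 80, "ty": 15, "tz": 150, "ax": 0, "ay": 0, "az": -0.014, "claw": 45},
    {"tx": 80, "ty": 15, "tz": 180, "ax": 0, "ay": 0, "az": -0.014, "claw": 45},
    {"tx": 80, "ty": 15, "tz": 198, "ax": 0, "ay": 0, "az": -0.014, "claw": 45},
    {"tx": 80, "ty": 15, "tz": 207, "ax": 0, "ay": 0, "az": -0.014, "claw": 45},
    {"tx": 80, "ty": 15, "tz": 207, "ax": 0, "ay": 0, "az": -0.014, "claw": 45},
    {"tx": 80, "ty": 15, "tz": 207, "ax": 0, "ay": 0, "az": -0.014, "claw": 25},
    {"tx": 80, "ty": 15, "tz": 207, "ax": 0, "ay": 0, "az": -0.014, "claw": 0},
    {"tx": 80, "ty": 15, "tz": 207, "ax": 0, "ay": 0, "az": -0.014, "claw": 0}
  ]
}}

```text
time_s: 17.57
tcp_pos: [0.4104, 0.2565, 0.0191]
ee_rot: [[0.192, -0.981, 0.002], [-0.981, -0.192, 0.003], [-0.002, -0.003, -1.0]]
wrist_force: [0.5, 1.1, 0.5]
gripper_width: 0.371
gripper_force: 0.0
```

Call:
{"method": "servo_tool", "body": {
  "deltas": [
    {"tx": 0, "ty": 0, "tz": 0, "ax": 0, "ay": 0, "az": 0, "claw": 0},
    {"tx": 0, "ty": 0, "tz": 0, "ax": 0, "ay": 0, "az": 0, "claw": 0},
    {"tx": 0, "ty": 0, "tz": 0, "ax": 0, "ay": 0, "az": 0, "claw": 0},
    {"tx": 0, "ty": 0, "tz": 0, "ax": 0, "ay": 0, "az": 0, "claw": 0},
    {"tx": 0, "ty": 0, "tz": -15, "ax": 0, "ay": 0, "az": 0, "claw": 0},
    {"tx": 0, "ty": 0, "tz": -40, "ax": 0, "ay": 0, "az": 0, "claw": 0},
    {"tx": 0, "ty": 0, "tz": -75, "ax": 0, "ay": 0, "az": 0.05, "claw": 0},
    {"tx": 0, "ty": 0, "tz": -105, "ax": 0, "ay": 0, "az": 0.075, "claw": 0},
    {"tx": 0, "ty": 0, "tz": -135, "ax": 0, "ay": 0, "az": 0.075, "claw": 0},
    {"tx": 0, "ty": 0, "tz": -150, "ax": 0, "ay": 0, "az": 0.075, "claw": 0},
    {"tx": 0, "ty": 0, "tz": -150, "ax": 0, "ay": 0, "az": 0.075, "claw": 0}
  ]
}}

```text
time_s: 18.48
tcp_pos: [0.4112, 0.2572, 0.1714]
ee_rot: [[0.118, -0.993, 0.006], [-0.993, -0.118, 0.006], [-0.005, -0.007, -1.0]]
wrist_force: [-0.7, 0.1, -0.5]
gripper_width: 0.139
gripper_force: 29.9
```

```bash
python3 - <<'E'
from h import *
s,im,C=look('w9',300)
p=slot(0,-.134);print(p);go(s,[*p,.045],-84.87)
E
```

```text
t 18.48 tcp [0.4112 0.2572 0.1714] yaw -83.2 w 12.1 F [-0.7  0.1 -0.5]
[127.  36.] 2073 [0.5768 0.1424] -178.5 True
[315. 234.] 1574 [0.4093 0.287 ] 96.6 False
[362. 277.] 311 [0.3629 0.3228] 100.3 False
[316. 312.] 827 [0.3999 0.3627] 96.9 False
(np.float64(0.5901903415639695), np.float64(-0.17126247303710262))
tx 447.3 ty -126.2 tz 124.9 az 0.029
```

Call:
{"method": "servo_tool", "body": {
  "deltas": [
    {"tx": 20, "ty": 0, "tz": 0, "ax": 0, "ay": 0, "az": 0, "claw": 0},
    {"tx": 55, "ty": -8, "tz": 0, "ax": 0, "ay": 0, "az": 0, "claw": 0},
    {"tx": 93, "ty": -17, "tz": 0, "ax": 0, "ay": 0, "az": 0.03, "claw": 0},
    {"tx": 131, "ty": -25, "tz": 0, "ax": 0, "ay": 0, "az": 0.03, "claw": 0},
    {"tx": 169, "ty": -33, "tz": 0, "ax": 0, "ay": 0, "az": 0.03, "claw": 0},
    {"tx": 207, "ty": -41, "tz": 0, "ax": 0, "ay": 0, "az": 0.03, "claw": 0},
    {"tx": 245, "ty": -49, "tz": 0, "ax": 0, "ay": 0, "az": 0.03, "claw": 0},
    {"tx": 283, "ty": -57, "tz": 0, "ax": 0, "ay": 0, "az": 0.03, "claw": 0},
    {"tx": 320, "ty": -70, "tz": 0, "ax": 0, "ay": 0, "az": 0.03, "claw": 0},
    {"tx": 355, "ty": -85, "tz": 0, "ax": 0, "ay": 0, "az": 0.03, "claw": 0},
    {"tx": 390, "ty": -100, "tz": 0, "ax": 0, "ay": 0, "az": 0.03, "claw": 0},
    {"tx": 420, "ty": -115, "tz": 10, "ax": 0, "ay": 0, "az": 0.03, "claw": 0}
  ]
}}

```text
time_s: 19.53
tcp_pos: [0.5739, -0.1504, 0.1569]
ee_rot: [[0.087, -0.996, 0.0], [-0.996, -0.087, -0.0], [0.0, 0.0, -1.0]]
wrist_force: [1.1, 0.2, -0.8]
gripper_width: 0.133
gripper_force: 29.9
```

```bash
python3 - <<'E'
from h import *
s=sense();print(s['tcp_pos'],s['gripper_width']*87)
p=slot(0,-.134);go(s,[*p,.045],-84.87)
E
```

```text
[ 0.57390222 -0.15040443  0.15688314] 11.558511889714621
tx 22.2 ty -14.4 tz 111.9 az -0.003
```

Call:
{"method": "servo_tool", "body": {
  "deltas": [
    {"tx": 12, "ty": -8, "tz": 15, "ax": 0, "ay": 0, "az": 0, "claw": 0},
    {"tx": 23, "ty": -14, "tz": 35, "ax": 0, "ay": 0, "az": 0, "claw": 0},
    {"tx": 23, "ty": -14, "tz": 60, "ax": 0, "ay": 0, "az": 0, "claw": 0},
    {"tx": 23, "ty": -14, "tz": 80, "ax": 0, "ay": 0, "az": 0, "claw": 0},
    {"tx": 23, "ty": -14, "tz": 98, "ax": 0, "ay": 0, "az": 0, "claw": 0},
    {"tx": 23, "ty": -14, "tz": 107, "ax": 0, "ay": 0, "az": 0, "claw": 0},
    {"tx": 23, "ty": -14, "tz": 111, "ax": 0, "ay": 0, "az": 0, "claw": 0},
    {"tx": 23, "ty": -14, "tz": 111, "ax": 0, "ay": 0, "az": 0, "claw": 0},
    {"tx": 23, "ty": -14, "tz": 111, "ax": 0, "ay": 0, "az": 0, "claw": 0}
  ]
}}

```text
time_s: 20.28
tcp_pos: [0.589, -0.1695, 0.0461]
ee_rot: [[0.088, -0.996, -0.001], [-0.996, -0.088, 0.0], [-0.0, 0.001, -1.0]]
wrist_force: [0.1, -0.3, -1.3]
gripper_width: 0.131
gripper_force: 30.0
```

Call:
{"method": "servo_tool", "body": {
  "deltas": [
    {"tx": 0, "ty": 0, "tz": 2, "ax": 0, "ay": 0, "az": 0, "claw": 18},
    {"tx": 0, "ty": 0, "tz": 2, "ax": 0, "ay": 0, "az": 0, "claw": 26},
    {"tx": 0, "ty": 0, "tz": 0, "ax": 0, "ay": 0, "az": 0, "claw": 30},
    {"tx": 0, "ty": 0, "tz": -15, "ax": 0, "ay": 0, "az": 0, "claw": 30},
    {"tx": 0, "ty": 0, "tz": -40, "ax": 0, "ay": 0, "az": 0, "claw": 30},
    {"tx": 0, "ty": 0, "tz": -80, "ax": 0, "ay": 0, "az": 0, "claw": 40},
    {"tx": -30, "ty": 2, "tz": -115, "ax": 0, "ay": 0, "az": 0, "claw": 50},
    {"tx": -65, "ty": 4, "tz": -145, "ax": 0, "ay": 0, "az": 0, "claw": 50},
    {"tx": -100, "ty": 6, "tz": -165, "ax": 0, "ay": 0, "az": 0, "claw": 50},
    {"tx": -138, "ty": 8, "tz": -180, "ax": 0, "ay": 0, "az": 0, "claw": 50},
    {"tx": -176, "ty": 9, "tz": -180, "ax": 0, "ay": 0, "az": 0, "claw": 50},
    {"tx": -200, "ty": 9, "tz": -180, "ax": 0, "ay": 0, "az": 0, "claw": 50}
  ]
}}

```text
time_s: 21.28
tcp_pos: [0.5629, 0.0318, 0.2295]
ee_rot: [[0.089, -0.996, 0.005], [-0.996, -0.089, 0.002], [-0.002, -0.006, -1.0]]
wrist_force: [0.8, 0.1, -0.5]
gripper_width: 0.57
gripper_force: 0.0
```

Call:
{"method": "servo_tool", "body": {
  "deltas": [
    {"tx": -22, "ty": 0, "tz": 0, "ax": 0, "ay": 0, "az": 0, "claw": 50},
    {"tx": -22, "ty": 0, "tz": 0, "ax": 0, "ay": 0, "az": 0, "claw": 50},
    {"tx": -22, "ty": 0, "tz": 0, "ax": 0, "ay": 0, "az": 0, "claw": 50}
  ]
}}

```text
time_s: 21.53
tcp_pos: [0.5606, 0.0517, 0.2272]
ee_rot: [[0.09, -0.996, 0.001], [-0.996, -0.09, 0.0], [-0.0, -0.001, -1.0]]
wrist_force: [0.6, 0.5, -0.9]
gripper_width: 0.575
gripper_force: 0.0
```

```bash
python3 - <<'E'
from h import *
s,im,C=look('w10',250)
for b in blobs(im,(3,120,90),(14,255,255),100):
    print('orange',b[0],b[1],cv2.minAreaRect(np.float32(b[2])),toplane([b[0]],.083,C))
E
```

```text
t 21.53 tcp [0.5606 0.0517 0.2272] yaw -84.82 w 50.0 F [ 0.6  0.5 -0.9]
[196.  94.] 1250 [ 0.6833 -0.0305] -174.8 False
[300. 193.] 977 [0.577  0.0573] -173.9 True
[304. 239.] 1114 [0.5686 0.1056] -175.5 True
[447. 279.] 332 [0.411  0.1368] -76.9 False
orange [328.99612403  94.78552972] 774 ((328.9533996582031, 91.01766204833984), (15.164069175720215, 68.13648223876953), 1.0609116554260254) [[ 0.55835027 -0.03656993  0.083     ]]
```

View pics/w10.png

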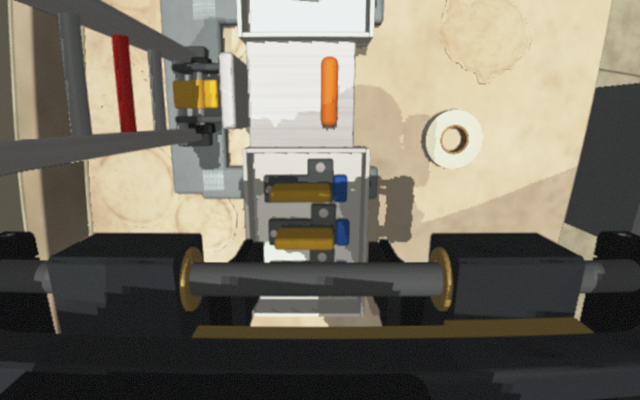

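The handle is at (329,91), running along the hoist's y, and the trays hold their brackets. I check the height of the white back plate at (230,90) against the gripper body, and that all brackets are in place in the top view.

```bash
python3 - <<'E'
from h import *
s,im,C=look(None,5000);T=cal('top')
def tri(pw,pt):
    P=[]
    for px,(K,d,M) in((pw,C),(pt,T)):
        u=cv2.undistortPoints(np.float64([[px]]),K,d)[0,0];P.append((M[:3,3],M[:3,:3]@[u[0],u[1],1]))
    A=np.c_[P[0][1],-P[1][1]];k=np.linalg.lstsq(A,P[1][0]-P[0][0],rcond=None)[0]
    return P[0][0]+k[0]*P[0][1],P[1][0]+k[1]*P[1][1]
print('plate',*[np.round(v,3) for v in tri((228,90),(605/3.3+160,205/3.3+120))])
print('handle',*[np.round(v,3) for v in tri((329,91),(344.4,209.6))])
t=capture('top')
for b in brackets(t,T): print('top',np.round(b[0]),b[1],np.round(b[2],3),round(b[3],1),b[4])
go(s,[.559,-.039,.058],-84.87)
E
```

```text
t 21.58 tcp [0.5607 0.0508 0.227 ] yaw -84.91 w 50.0 F [-0.1  0.4  0.1]
plate [ 0.851 -0.088 -0.783] [ 0.851 -0.084 -0.783]
handle [ 0.558 -0.041  0.078] [ 0.558 -0.035  0.077]
top [342. 174.] 71 [ 0.674 -0.028] -160.9 False
top [297. 205.] 67 [0.575 0.103] -173.8 False
top [281. 206.] 82 [0.571 0.151] -176.5 False
top [389. 201.] 103 [ 0.595 -0.171] 95.1 True
tx 89.3 ty 9.7 tz 168.9 az -0.001
```

Call:
{"method": "servo_tool", "body": {
  "deltas": [
    {"tx": 30, "ty": 4, "tz": 5, "ax": 0, "ay": 0, "az": 0, "claw": 45},
    {"tx": 60, "ty": 8, "tz": 15, "ax": 0, "ay": 0, "az": 0, "claw": 45},
    {"tx": 89, "ty": 10, "tz": 35, "ax": 0, "ay": 0, "az": 0, "claw": 45},
    {"tx": 89, "ty": 10, "tz": 65, "ax": 0, "ay": 0, "az": 0, "claw": 45},
    {"tx": 89, "ty": 10, "tz": 95, "ax": 0, "ay": 0, "az": 0, "claw": 45},
    {"tx": 89, "ty": 10, "tz": 120, "ax": 0, "ay": 0, "az": 0, "claw": 45},
    {"tx": 89, "ty": 10, "tz": 138, "ax": 0, "ay": 0, "az": 0, "claw": 45},
    {"tx": 89, "ty": 10, "tz": 148, "ax": 0, "ay": 0, "az": 0, "claw": 45},
    {"tx": 89, "ty": 10, "tz": 150, "ax": 0, "ay": 0, "az": 0, "claw": 45},
    {"tx": 89, "ty": 10, "tz": 150, "ax": 0, "ay": 0, "az": 0, "claw": 45}
  ]
}}

```text
time_s: 22.52
tcp_pos: [0.5587, -0.0395, 0.0765]
ee_rot: [[0.087, -0.996, -0.0], [-0.996, -0.087, -0.0], [0.0, 0.001, -1.0]]
wrist_force: [1.3, -0.6, 0.1]
gripper_width: 0.517
gripper_force: 0.0
```

Call:
{"method": "servo_tool", "body": {
  "deltas": [
    {"tx": 0, "ty": 0, "tz": 4, "ax": 0, "ay": 0, "az": 0, "claw": 45},
    {"tx": 0, "ty": 0, "tz": 9, "ax": 0, "ay": 0, "az": 0, "claw": 45},
    {"tx": 0, "ty": 0, "tz": 13, "ax": 0, "ay": 0, "az": 0, "claw": 45},
    {"tx": 0, "ty": 0, "tz": 16, "ax": 0, "ay": 0, "az": 0, "claw": 45},
    {"tx": 0, "ty": 0, "tz": 17, "ax": 0, "ay": 0, "az": 0, "claw": 45},
    {"tx": 0, "ty": 0, "tz": 17, "ax": 0, "ay": 0, "az": 0, "claw": 45},
    {"tx": 0, "ty": 0, "tz": 17, "ax": 0, "ay": 0, "az": 0, "claw": 45}
  ]
}}

```text
time_s: 23.1
tcp_pos: [0.5587, -0.0387, 0.0597]
ee_rot: [[0.088, -0.996, 0.0], [-0.996, -0.088, -0.0], [0.0, -0.0, -1.0]]
wrist_force: [0.7, -0.5, 1.0]
gripper_width: 0.518
gripper_force: 0.0
```

Call:
{"method": "servo_tool", "body": {
  "deltas": [
    {"tx": 0, "ty": 0, "tz": 0, "ax": 0, "ay": 0, "az": 0, "claw": 30},
    {"tx": 0, "ty": 0, "tz": 0, "ax": 0, "ay": 0, "az": 0, "claw": 15},
    {"tx": 0, "ty": 0, "tz": 0, "ax": 0, "ay": 0, "az": 0, "claw": 0},
    {"tx": 0, "ty": 0, "tz": 0, "ax": 0, "ay": 0, "az": 0, "claw": 0},
    {"tx": 0, "ty": 0, "tz": 0, "ax": 0, "ay": 0, "az": 0, "claw": 0},
    {"tx": 0, "ty": 0, "tz": 0, "ax": 0, "ay": 0, "az": 0, "claw": 0},
    {"tx": 0, "ty": 0, "tz": 0, "ax": 0, "ay": 0, "az": 0, "claw": 0}
  ]
}}

```text
time_s: 23.68
tcp_pos: [0.5582, -0.0388, 0.0596]
ee_rot: [[0.088, -0.996, -0.001], [-0.996, -0.088, -0.0], [0.0, 0.001, -1.0]]
wrist_force: [-0.7, -0.0, 1.2]
gripper_width: 0.155
gripper_force: 30.0
```

Call:
{"method": "servo_tool", "body": {
  "deltas": [
    {"tx": 0, "ty": 0, "tz": -2, "ax": 0, "ay": 0, "az": 0, "claw": 0},
    {"tx": 0, "ty": 0, "tz": -6, "ax": 0, "ay": 0, "az": 0, "claw": 0},
    {"tx": 0, "ty": 0, "tz": -11, "ax": 0, "ay": 0, "az": 0, "claw": 0},
    {"tx": 0, "ty": 0, "tz": -16, "ax": 0, "ay": 0, "az": 0, "claw": 0},
    {"tx": 0, "ty": 0, "tz": -21, "ax": 0, "ay": 0, "az": 0, "claw": 0},
    {"tx": 0, "ty": 0, "tz": -27, "ax": 0, "ay": 0, "az": 0, "claw": 0},
    {"tx": 0, "ty": 0, "tz": -33, "ax": 0, "ay": 0, "az": 0, "claw": 0},
    {"tx": 0, "ty": 0, "tz": -39, "ax": 0, "ay": 0, "az": 0, "claw": 0},
    {"tx": 0, "ty": 0, "tz": -45, "ax": 0, "ay": 0, "az": 0, "claw": 0},
    {"tx": 0, "ty": 0, "tz": -51, "ax": 0, "ay": 0, "az": 0, "claw": 0},
    {"tx": 0, "ty": 0, "tz": -57, "ax": 0, "ay": 0, "az": 0, "claw": 0},
    {"tx": 0, "ty": 0, "tz": -60, "ax": 0, "ay": 0, "az": 0, "claw": 0}
  ]
}}

```text
time_s: 24.68
tcp_pos: [0.5581, -0.0388, 0.1205]
ee_rot: [[0.088, -0.996, -0.001], [-0.996, -0.088, 0.0], [-0.0, 0.001, -1.0]]
wrist_force: [1.6, -0.6, -10.3]
gripper_width: 0.157
gripper_force: 30.0
```

Call:
{"method": "servo_tool", "body": {
  "deltas": [
    {"tx": 0, "ty": 0, "tz": -5, "ax": 0, "ay": 0, "az": 0, "claw": 0},
    {"tx": 0, "ty": 0, "tz": -11, "ax": 0, "ay": 0, "az": 0, "claw": 0},
    {"tx": 0, "ty": 0, "tz": -17, "ax": 0, "ay": 0, "az": 0, "claw": 0},
    {"tx": 0, "ty": 0, "tz": -23, "ax": 0, "ay": 0, "az": 0, "claw": 0},
    {"tx": 0, "ty": 0, "tz": -29, "ax": 0, "ay": 0, "az": 0, "claw": 0},
    {"tx": 0, "ty": 0, "tz": -35, "ax": 0, "ay": 0, "az": 0, "claw": 0},
    {"tx": 0, "ty": 0, "tz": -41, "ax": 0, "ay": 0, "az": 0, "claw": 0},
    {"tx": 0, "ty": 0, "tz": -47, "ax": 0, "ay": 0, "az": 0, "claw": 0},
    {"tx": 0, "ty": 0, "tz": -53, "ax": 0, "ay": 0, "az": 0, "claw": 0},
    {"tx": 0, "ty": 0, "tz": -58, "ax": 0, "ay": 0, "az": 0, "claw": 0},
    {"tx": 0, "ty": 0, "tz": -62, "ax": 0, "ay": 0, "az": 0, "claw": 0},
    {"tx": 0, "ty": 0, "tz": -65, "ax": 0, "ay": 0, "az": 0, "claw": 0}
  ]
}}

```text
time_s: 25.68
tcp_pos: [0.5581, -0.0388, 0.1851]
ee_rot: [[0.088, -0.996, -0.001], [-0.996, -0.088, 0.0], [-0.0, 0.001, -1.0]]
wrist_force: [-0.6, -1.9, -10.6]
gripper_width: 0.158
gripper_force: 30.0
```

Call:
{"method": "servo_tool", "body": {
  "deltas": [
    {"tx": 0, "ty": 0, "tz": 0, "ax": 0, "ay": 0, "az": 0, "claw": 0},
    {"tx": 0, "ty": 0, "tz": 0, "ax": 0, "ay": 0, "az": 0, "claw": 0},
    {"tx": 0, "ty": 0, "tz": 0, "ax": 0, "ay": 0, "az": 0, "claw": 0},
    {"tx": 0, "ty": 0, "tz": 0, "ax": 0, "ay": 0, "az": 0, "claw": 0}
  ]
}}

```text
time_s: 26.02
tcp_pos: [0.5581, -0.0388, 0.1843]
ee_rot: [[0.088, -0.996, -0.001], [-0.996, -0.088, -0.0], [-0.0, 0.001, -1.0]]
wrist_force: [-0.7, -1.7, -8.8]
gripper_width: 0.153
gripper_force: 30.0
```

```bash
python3 - <<'E'
from h import *
cv2.imwrite('pics/s1.png',cv2.resize(capture('scene')[110:260,260:460],None,fx=3.8,fy=3.8,interpolation=cv2.INTER_CUBIC));look('w11',5000)
E
```

```text
t 26.07 tcp [ 0.5581 -0.0388  0.1843] yaw -84.96 w 13.5 F [-2.6 -0.7 -8.2]
```

View pics/w11.png

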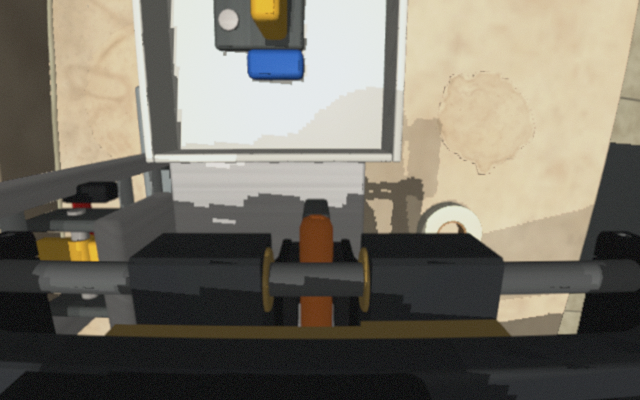

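The handle is held at (316,270) and the right bracket is still in its tray. Lifting a few mm more towards the stop to be sure the pawl clears.

Call:
{"method": "servo_tool", "body": {
  "deltas": [
    {"tx": 0, "ty": 0, "tz": -1.5, "ax": 0, "ay": 0, "az": 0, "claw": 0},
    {"tx": 0, "ty": 0, "tz": -3, "ax": 0, "ay": 0, "az": 0, "claw": 0},
    {"tx": 0, "ty": 0, "tz": -4, "ax": 0, "ay": 0, "az": 0, "claw": 0},
    {"tx": 0, "ty": 0, "tz": -4, "ax": 0, "ay": 0, "az": 0, "claw": 0},
    {"tx": 0, "ty": 0, "tz": -4, "ax": 0, "ay": 0, "az": 0, "claw": 0},
    {"tx": 0, "ty": 0, "tz": -4, "ax": 0, "ay": 0, "az": 0, "claw": 0},
    {"tx": 0, "ty": 0, "tz": -4, "ax": 0, "ay": 0, "az": 0, "claw": 0}
  ]
}}

```text
time_s: 26.7
tcp_pos: [0.5581, -0.0388, 0.1885]
ee_rot: [[0.088, -0.996, -0.001], [-0.996, -0.088, -0.0], [0.0, 0.001, -1.0]]
wrist_force: [-4.1, 0.0, -9.2]
gripper_width: 0.156
gripper_force: 30.0
```

Call:
{"method": "servo_tool", "body": {
  "deltas": [
    {"tx": 0, "ty": 0, "tz": 2, "ax": 0, "ay": 0, "az": 0, "claw": 0},
    {"tx": 0, "ty": 0, "tz": 5, "ax": 0, "ay": 0, "az": 0, "claw": 0},
    {"tx": 0, "ty": 0, "tz": 8, "ax": 0, "ay": 0, "az": 0, "claw": 0},
    {"tx": 0, "ty": 0, "tz": 11, "ax": 0, "ay": 0, "az": 0, "claw": 0},
    {"tx": 0, "ty": 0, "tz": 14, "ax": 0, "ay": 0, "az": 0, "claw": 0},
    {"tx": 0, "ty": 0, "tz": 17, "ax": 0, "ay": 0, "az": 0, "claw": 0},
    {"tx": 0, "ty": 0, "tz": 20, "ax": 0, "ay": 0, "az": 0, "claw": 0},
    {"tx": 0, "ty": 0, "tz": 22, "ax": 0, "ay": 0, "az": 0, "claw": 0},
    {"tx": 0, "ty": 0, "tz": 24, "ax": 0, "ay": 0, "az": 0, "claw": 0},
    {"tx": 0, "ty": 0, "tz": 25, "ax": 0, "ay": 0, "az": 0, "claw": 0},
    {"tx": 0, "ty": 0, "tz": 25, "ax": 0, "ay": 0, "az": 0, "claw": 0}
  ]
}}

```text
time_s: 27.62
tcp_pos: [0.5582, -0.0388, 0.1629]
ee_rot: [[0.088, -0.996, -0.001], [-0.996, -0.088, -0.0], [-0.0, 0.001, -1.0]]
wrist_force: [-5.0, 0.0, -9.7]
gripper_width: 0.157
gripper_force: 30.0
```

Call:
{"method": "servo_tool", "body": {
  "deltas": [
    {"tx": 0, "ty": 0, "tz": 1, "ax": 0, "ay": 0, "az": 0, "claw": 0},
    {"tx": 0, "ty": 0, "tz": 2, "ax": 0, "ay": 0, "az": 0, "claw": 0},
    {"tx": 0, "ty": 0, "tz": 3, "ax": 0, "ay": 0, "az": 0, "claw": 0},
    {"tx": 0, "ty": 0, "tz": 4, "ax": 0, "ay": 0, "az": 0, "claw": 0},
    {"tx": 0, "ty": 0, "tz": 4, "ax": 0, "ay": 0, "az": 0, "claw": 0},
    {"tx": 0, "ty": 0, "tz": 4, "ax": 0, "ay": 0, "az": 0, "claw": 0}
  ]
}}

```text
time_s: 28.12
tcp_pos: [0.5582, -0.0388, 0.1596]
ee_rot: [[0.088, -0.996, -0.001], [-0.996, -0.088, -0.0], [0.0, 0.001, -1.0]]
wrist_force: [-6.1, 0.2, -8.5]
gripper_width: 0.159
gripper_force: 30.0
```

Call:
{"method": "servo_tool", "body": {
  "deltas": [
    {"tx": 0, "ty": 0, "tz": 1, "ax": 0, "ay": 0, "az": 0, "claw": 0},
    {"tx": 0, "ty": 0, "tz": 2, "ax": 0, "ay": 0, "az": 0, "claw": 0},
    {"tx": 0, "ty": 0, "tz": 2, "ax": 0, "ay": 0, "az": 0, "claw": 0},
    {"tx": 0, "ty": 0, "tz": 2, "ax": 0, "ay": 0, "az": 0, "claw": 0}
  ]
}}

```text
time_s: 28.45
tcp_pos: [0.5582, -0.0389, 0.1594]
ee_rot: [[0.088, -0.996, -0.0], [-0.996, -0.088, -0.0], [0.0, 0.0, -1.0]]
wrist_force: [-8.7, 0.1, -0.6]
gripper_width: 0.156
gripper_force: 30.0
```

The load has gone onto the pawl at about 0.100. Releasing and rising.

Call:
{"method": "servo_tool", "body": {
  "deltas": [
    {"tx": 0, "ty": 0, "tz": 0, "ax": 0, "ay": 0, "az": 0, "claw": 18},
    {"tx": 0, "ty": 0, "tz": 0, "ax": 0, "ay": 0, "az": 0, "claw": 30},
    {"tx": 0, "ty": 0, "tz": 0, "ax": 0, "ay": 0, "az": 0, "claw": 45},
    {"tx": 0, "ty": 0, "tz": 0, "ax": 0, "ay": 0, "az": 0, "claw": 45},
    {"tx": 0, "ty": 0, "tz": 0, "ax": 0, "ay": 0, "az": 0, "claw": 45},
    {"tx": 0, "ty": 0, "tz": -5, "ax": 0, "ay": 0, "az": 0, "claw": 45},
    {"tx": 0, "ty": 0, "tz": -15, "ax": 0, "ay": 0, "az": 0, "claw": 45},
    {"tx": 0, "ty": 0, "tz": -30, "ax": 0, "ay": 0, "az": 0, "claw": 45},
    {"tx": 0, "ty": 0, "tz": -50, "ax": 0, "ay": 0, "az": 0, "claw": 45},
    {"tx": 0, "ty": 0, "tz": -75, "ax": 0, "ay": 0, "az": 0, "claw": 45},
    {"tx": 0, "ty": 0, "tz": -95, "ax": 0, "ay": 0, "az": 0, "claw": 45},
    {"tx": 0, "ty": 0, "tz": -110, "ax": 0, "ay": 0, "az": 0, "claw": 45}
  ]
}}

```text
time_s: 29.45
tcp_pos: [0.5598, -0.0389, 0.2714]
ee_rot: [[0.088, -0.996, 0.006], [-0.996, -0.088, -0.0], [0.001, -0.006, -1.0]]
wrist_force: [0.5, 0.2, -0.3]
gripper_width: 0.517
gripper_force: 0.0
```

Call:
{"method": "servo_tool", "body": {
  "deltas": [
    {"tx": -20, "ty": 10, "tz": 0, "ax": 0, "ay": 0, "az": 0, "claw": 45},
    {"tx": -50, "ty": 20, "tz": 0, "ax": 0, "ay": 0, "az": 0, "claw": 45},
    {"tx": -80, "ty": 40, "tz": 0, "ax": 0, "ay": 0, "az": 0, "claw": 45},
    {"tx": -100, "ty": 60, "tz": 0, "ax": 0, "ay": 0, "az": 0, "claw": 45},
    {"tx": -100, "ty": 60, "tz": 0, "ax": 0, "ay": 0, "az": 0, "claw": 45},
    {"tx": -100, "ty": 60, "tz": 0, "ax": 0, "ay": 0, "az": 0, "claw": 45}
  ]
}}

```text
time_s: 29.95
tcp_pos: [0.49, 0.0565, 0.2695]
ee_rot: [[0.091, -0.996, 0.004], [-0.996, -0.091, 0.001], [-0.001, -0.004, -1.0]]
wrist_force: [0.7, -0.3, 0.6]
gripper_width: 0.517
gripper_force: 0.0
```

```bash
python3 - <<'E'
from h import *
s,im,C=look('w12',250)
for b in blobs(im,(3,120,90),(14,255,255),100): print('orange',b[0],b[1],cv2.minAreaRect(np.float32(b[2])))
print(proj([[.558,-.039,.184]],C),proj([[.558,-.039,.084]],C))
t=capture('top');cv2.imwrite('pics/top2.png',cv2.resize(t[110:250,250:430],None,fx=4.2,fy=4.2,interpolation=cv2.INTER_CUBIC))
E
```

```text
t 29.95 tcp [0.49   0.0565 0.2695] yaw -84.8 w 45.0 F [ 0.7 -0.3  0.6]
[73. 75.] 1366 [ 0.7653 -0.0376] 6.3 False
[208. 193.] 1540 [0.6122 0.0799] -171.4 True
[228. 247.] 819 [0.587  0.1428] -153.2 True
[195. 274.] 263 [0.6265 0.1814] 85.2 False
[436. 280.] 364 [0.3359 0.1628] -78.1 False
orange [229.42833052  68.36593592] 1186 ((228.2779998779297, 67.50704956054688), (85.36969757080078, 21.370189666748047), 88.18170166015625)
[[227.11081766  67.60090245]] [[253.3560606   83.08416488]]
```

View pics/w12.png

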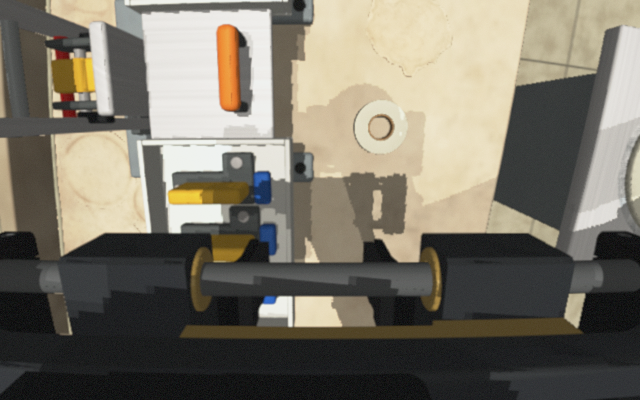

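View pics/top2.png

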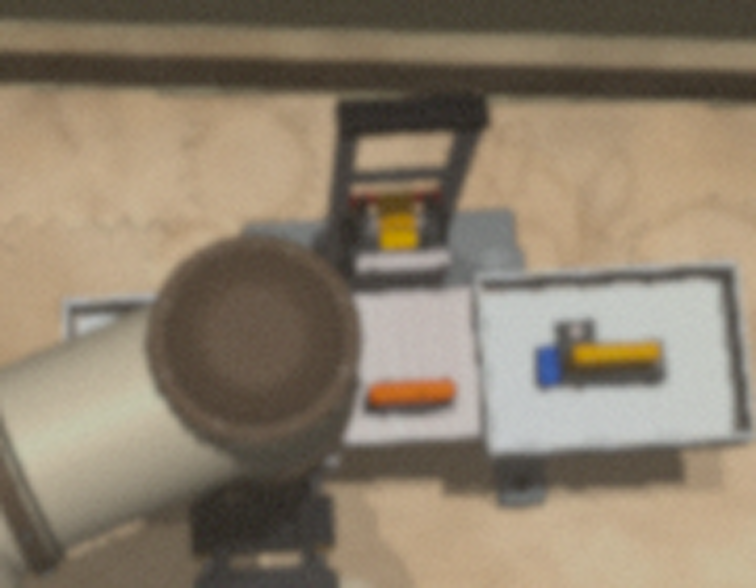

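The handle at (228,67) matches the height for 0.10, where I projected (227,68). The pawl at (75,75) lies over the red rung. Three brackets are in the left tray, and the right-hand one is in the right tray. Handing in.

```bash
python3 -c "
from station import *
print(finish_job())"
```

```text
the job is handed in; nothing more can be done
None
```

I put the three left-hand brackets in the left tray and the one right-hand bracket in the right tray, left the released carriage hanging by its pawl on the red rung at about 0.10 m, and handed the job in at about 30 s; no verdict was returned.

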